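# Fetch the drill vice from behind the bottles

### The arm

A 6-joint arm with a two-finger parallel gripper is mounted at the origin on the work surface. World frame = base frame: x ahead of the robot, y to its left, z up, the work surface at z = 0. Lengths are in m, angles in degrees, forces in N, time in s.
With the tool pointing down it reaches from about 0.4 to 0.825 m from the base axis. Payload 7 kg.
Tool frame: the origin (TCP) lies at the very end of the fingers, on their centre line; the grasp point (between the pads) lies tcp_to_grasp behind it (tcp_to_grasp is the distance from the TCP to the grasp point, in m); x points along the fingers, y is the direction in which the jaws open and shut, and the axes are right-handed (so a half turn about x gives the same grasp; the last joint's range is limited). The gripper opens to 88 mm and grips with 3 to 60 N. Pads are 19 mm wide; open, the fingers measure 130 mm over their backs; the gripper's body (78 mm by 193 mm) begins 47 mm behind the grasp point.
Start: joints at [-50.93, 20.546, 0.682, 0, -70.136, -16.507], TCP at [0.259, -0.623, 0.227] pointing down, gripper open.
Joint ranges: [-176.03, 176.03], [-82.01, 121.73], [-58.28, 71.71], [-173.87, 95.51], [-174.79, -0.11], [-173.66, 173.66]. Speed limits (degrees/s): [136.94, 136.94, 172.46, 180, 180, 180].

### API

Orientations are given as [roll, pitch, yaw] about the fixed x, y, z axes, in that order (R = Rz(yaw) Ry(pitch) Rx(roll)).
In Python, from plant import * gives the robot as it stands. The module is installed in compiled form; this text tells all that it offers.
- The arm moves only by the shell command python3 -m pendant 'ROWS'. ROWS is JSON, a list of rows, each an object with "claw": the finger opening in mm, from 0 to 87.6; "linear": the shift along the tool's x, y, z in mm, a list of three; "twist": the turn about the tool's x in rad. In form: [{"claw": claw, "linear": [tx, ty, tz], "twist": twist}, ...]. A call has exactly 10 rows; each row shifts and turns the commanded pose from where the row before left it, along the tool's axes as they then stand; what a row does not reach is not made up. A row lasts 1/12 s, in which the tool goes at most 41.7 mm and 7.16 degrees, less where a joint would pass 70% of its speed; a pose out of reach is approached as far as the arm can. A call with a gripper value outside its range is refused whole. The fingers move at their own pace and stop on an object; the grip force is fixed at half the most. Time passes only in rows, so rows that do not move let the fingers close, or fill a call up. It gives the time, the measured TCP pose, the force and the opening at its end, in the units of the state.
- get_obs(): the state, without advancing time (a new reading comes with each control period).
- snapshot(name): name is "side" or "top"; returns (picture, depth): 400x640x3 uint8, red, green, blue; 400x640 float32, m along the optical axis (not along the pixel's ray), 0 where there is no reading.
- camera_params(name): a dict with "fx", "fy", "cx", "cy" (pixels), "k1" (the pictures are not rectified: a ray, as slopes to the right and down, at radius r is drawn at 1 + k1 r^2 times it, then the intrinsics apply), "rvec" (rotation vector, rad) and "tvec" (3), from world to camera coordinates, as OpenCV has them. Camera axes: x right, y down, z forward; pixel columns grow to the right and rows downward; lengths in m; the calibration is good to about 2 mm. A picture is of the moment at which its call begins. camera_params takes no time and is no camera call.
- close_job(): hands the job in, once; it reports no verdict.
Trained networks look in the newest picture that a camera, given by its name, has taken for a name from the list of things; names that differ only in an ending like _2 or _b are one class to them, and where a whole thing is asked for, a point or a joint stands for the part that bears it (a point fixed in the world has none). Each returns a list of dicts, best first, with "confidence" (0 to 1); they miss things now and then, are a little off and sometimes report something else, mostly with a low value. They report only what shows in the picture. A call takes as long as a camera call.
- boxes_of(camera, target): "xy" ([column, row] in pixels, amid what is visible of it).
The state is a dict: "clock": time; "joint_pos": joint angles; "qvel": joint speeds; "tau": joint torques, N m; "tool_pos": TCP position; "orientation": TCP orientation; "force": force on the tool from outside, world axes, zero at the start; "moment": the same for the moment, N m; "opening": finger opening in m.
Only numpy, scipy, OpenCV 4.12 (cv2) and the standard library are available. Lean on these libraries where they do the work, as an engineer would, in place of code of your own. Each camera call takes 0.05 s, during which the arm holds its last target. There are 200 camera calls.

### The job

The small drill vice is stuck behind the row of three containers on the black board: first stand all three containers upright on the blue mat, then, while they wait there, fetch the vice and set it flat in the middle of the white frame on the steel drilling plate, lengthwise in the frame. Then put the containers back on the black board, each centred on the disc of its own colour (red can on red, yellow bottle on yellow, green bottle on green; they may not have stood that way before). Tip nothing over and leave the cordless screwdriver where it lies.

Things in the scene. Friction and masses are not known exactly. Their poses are not given: they have to be found in the camera images.
- red_can_mid (a point): Red spray can with a red cap and a steel shoulder, round, 140 mm tall, 50 mm across, 0.3 kg, standing on one of the three discs (not always its own colour). Straight 50 mm body from the foot to 98 mm up: grip it from above half-way up, closing across the row; fingertips lower than 42 mm above the black board would hit the vice behind. This point: its centre, 70 mm above the foot, z up
- yellow_bottle_mid (a point): Yellow glue bottle with a white pointed nozzle, round, 140 mm tall, 50 mm across, 0.3 kg, standing on one of the three discs (not always its own colour). Straight 50 mm body from the foot to 98 mm up: grip it from above half-way up, closing across the row; fingertips lower than 42 mm above the black board would hit the vice behind. This point: its centre, 70 mm above the foot, z up
- green_bottle_mid (a point): Green oil bottle with a black cap, round, 140 mm tall, 50 mm across, 0.3 kg, standing on one of the three discs (not always its own colour). Straight 50 mm body from the foot to 98 mm up: grip it from above half-way up, closing across the row; fingertips lower than 42 mm above the black board would hit the vice behind. This point: its centre, 70 mm above the foot, z up
- vice_mid (a point): Small grey and aluminium drill vice, 90 mm long (its x), 44 wide (its y), 40 tall, 0.4 kg, on the black board 62 to 70 mm behind the row of containers, lengthwise along it. Grip the two jaw blocks in its middle (52 mm of the length, flat sides 44 mm apart, full height) from above, closing along its y. This point: its centre, 20 mm above its underside; grip there or up to 8 mm higher
- red_disc: Fixed red disc, 68 mm across, 2 mm thick, on the black board: home of the red container, though any container may stand on it at the start (its rim shows). The three discs form a straight row, 85 mm apart. Origin: centre of its underside, 2 mm below the face a container stands on
- yellow_disc: Fixed yellow disc, 68 mm across, 2 mm thick, on the black board: home of the yellow container, though any container may stand on it at the start (its rim shows). The three discs form a straight row, 85 mm apart. Origin: centre of its underside, 2 mm below the face a container stands on
- green_disc: Fixed green disc, 68 mm across, 2 mm thick, on the black board: home of the green container, though any container may stand on it at the start (its rim shows). The three discs form a straight row, 85 mm apart. Origin: centre of its underside, 2 mm below the face a container stands on
- mat: Fixed blue mat, 300 mm (its x) by 120 mm (its y), 4 mm thick, left or right of the black board: the side area where the containers wait, for instance in a line along its length, 85 mm apart. Origin: centre of its underside, 4 mm below the face
- plate: Fixed dark steel plate, 200 mm (its x) by 150 mm (its y), 12 mm thick, on the other side of the black board from the mat. In its middle a flat white painted frame, inside 110 mm (along x) by 64 mm (along y): the vice goes in it with its length along the plate's x, either way round. Origin: centre of its underside, 12 mm below the face
- screwdriver_mid (a point): Black and grey cordless screwdriver, 180 mm long, 34 mm thick, lying roughly along y between the robot and the black board (fixed, 170 by 300 mm, 6 mm thick, its long side along the row of discs): leave it alone. This point: on the screwdriver's axis, 17 mm above the bench

How it is judged (in metres and radians):
On the way, in this order (a step that is already met when the one before it is completed fails the run):
1. all three containers stand upright and released on the blue mat at the same time (x of red_can_mid in the frame of mat between -0.15 and 0.15 m and y of red_can_mid in the frame of mat between -0.06 and 0.06 m and z of each of red_can_mid, yellow_bottle_mid, green_bottle_mid in the frame of mat below 0.082 m and angle between each of red_can_mid, yellow_bottle_mid, green_bottle_mid's own z axis and vertical below 0.15 rad and contact force between the fingers and red_can below 0.3 N and x of yellow_bottle_mid in the frame of mat between -0.15 and 0.15 m and y of yellow_bottle_mid in the frame of mat between -0.06 and 0.06 m and contact force between the fingers and yellow_bottle below 0.3 N and x of green_bottle_mid in the frame of mat between -0.15 and 0.15 m and y of green_bottle_mid in the frame of mat between -0.06 and 0.06 m and contact force between the fingers and green_bottle below 0.3 N), for 0.2 s.
2. the vice stands released in the white frame on the steel plate while the three containers wait on the mat (all of step 1 and horizontal distance between vice_mid and plate below 0.013 m and angle between the x axis of vice_mid and the x axis of plate, either way round below 0.2 rad and z of vice_mid in the frame of plate below 0.038 m and angle between vice_mid's own z axis and vertical below 0.1 rad and contact force between the fingers and vice below 0.3 N), for 0.2 s.
At the end, for the whole second after the job is handed in: Each container stands upright (0.1 rad), at rest, on the disc of its own colour, centre within 13 mm of the disc's; the vice lies flat at rest on the plate, centre within 13 mm of the frame's centre, length within 0.2 rad of the frame's, either way round; all released (horizontal distance between red_can_mid and red_disc below 0.013 m and z of red_can_mid in the frame of red_disc below 0.078 m and angle between each of red_can_mid, yellow_bottle_mid, green_bottle_mid, vice_mid's own z axis and vertical below 0.1 rad and linear speed of each of red_can, yellow_bottle, green_bottle, vice below 0.03 m/s and angular speed of each of red_can, yellow_bottle, green_bottle, vice below 0.3 rad/s and horizontal distance between yellow_bottle_mid and yellow_disc below 0.013 m and z of yellow_bottle_mid in the frame of yellow_disc below 0.078 m and horizontal distance between green_bottle_mid and green_disc below 0.013 m and z of green_bottle_mid in the frame of green_disc below 0.078 m and horizontal distance between vice_mid and plate below 0.013 m and angle between the x axis of vice_mid and the x axis of plate, either way round below 0.2 rad and z of vice_mid in the frame of plate below 0.038 m); the robot touches nothing.
It fails at once if a container or the vice is tipped over (leans more than 0.6 rad) (angle between any of red_can_mid, yellow_bottle_mid, green_bottle_mid, vice_mid's own z axis and vertical above 0.6 rad).
It fails at once if the cordless screwdriver is moved more than 30 mm (distance of screwdriver_mid from where it was at the start of the episode above 0.03 m).
It also fails if it takes over 147 s, if anything falls off the work surface, if the arm or the gripper's body presses on something with over 40 N, if the wrist force passes 120 N, or if a joint passes its speed limit or range.

## Working session

There is one attempt and no reset: what is moved stays moved. The work goes in short steps, Python scripts to look and compute and a shell command to move; the robot and the scene stay as the last step left them, time stands still between calls to the robot, and variables do not carry over. Pictures are saved under pics/ and viewed, about 12 in all and at most 16, crops included, and the job is handed in when it is done.

```bash
mkdir -p pics; cat > h.py <<'E'
from plant import *
import numpy as np, cv2
from scipy.spatial.transform import Rotation as R
def cam(n):
    p=camera_params(n); return p,R.from_rotvec(np.array(p["rvec"]).ravel()).as_matrix(),np.array(p["tvec"]).ravel()
def ray(n,uv):
    p,Rm,t=cam(n)
    xd=np.array([(uv[0]-p["cx"])/p["fx"],(uv[1]-p["cy"])/p["fy"]]); x=xd.copy()
    for _ in range(20): x=xd/(1+p["k1"]*(x@x))
    return Rm.T@np.r_[x,1],-Rm.T@t
def at_z(n,uv,z):
    d,c=ray(n,uv); return c+d*(z-c[2])/d[2]
def cloud(n,D):
    p,Rm,t=cam(n); v,u=np.mgrid[0:400,0:640]
    xd=np.stack([(u-p["cx"])/p["fx"],(v-p["cy"])/p["fy"]],-1); x=xd.copy()
    for _ in range(20): x=xd/(1+p["k1"]*(x**2).sum(-1,keepdims=True))
    P=np.concatenate([x,np.ones((400,640,1))],-1)*D[...,None]
    W=(P-t)@Rm; W[D==0]=np.nan; return W
def snap(n,f):
    im,D=snapshot(n); cv2.imwrite("pics/"+f,im[...,::-1]); np.savez("pics/"+f[:-4],im=im,D=D); return im,D
E
python3 - <<'E'
from h import *
print({k:v for k,v in get_obs().items() if k in("clock","tool_pos","orientation","opening")}); 
try:
  import plant; print(plant.tcp_to_grasp)
except Exception as e: print(e,[x for x in dir(plant) if x[0]!='_'])
for n in("top","side"):
    snap(n,n+"0.png"); print(n,camera_params(n))
    for k in["red_can_mid","yellow_bottle_mid","green_bottle_mid","vice_mid","red_disc","yellow_disc","green_disc","mat","plate","screwdriver_mid"]:
        print(k,[(np.round(b["xy"]),round(b["confidence"],2)) for b in boxes_of(n,k)[:2]])
E
```

```text
{'clock': 0.0, 'tool_pos': array([ 0.25877641, -0.62287594,  0.22563061]), 'orientation': array([ 95.30570605,  89.90481347, 117.86296427]), 'opening': 0.08789659440419757}
0.0188
top {'fx': 425.03130851000583, 'fy': 425.03130851000583, 'cx': 317.7437732393716, 'cy': 197.45189790329516, 'k1': -0.007979352478408646, 'rvec': array([ 2.02156307, -2.18743444,  0.23583087]), 'tvec': array([0.03957856, 0.53298606, 0.85505655])}
red_can_mid [(array([366., 188.]), 0.71)]
yellow_bottle_mid [(array([281., 195.]), 0.66)]
green_bottle_mid [(array([327., 193.]), 0.7)]
vice_mid [(array([315., 167.]), 0.75)]
red_disc [(array([320., 203.]), 0.75), (array([330., 265.]), 0.27)]
yellow_disc [(array([360., 203.]), 0.71)]
green_disc [(array([298., 207.]), 0.71)]
mat [(array([166., 233.]), 0.66)]
plate [(array([461., 205.]), 0.87)]
screwdriver_mid [(array([330., 265.]), 0.55)]
side {'fx': 458.6150719652552, 'fy': 458.6150719652552, 'cx': 321.3612567499134, 'cy': 197.68446842487893, 'k1': -0.09227698742778231, 'rvec': array([ 0.0753514 , -2.72948471,  1.4933942 ]), 'tvec': array([0.52745338, 0.09413748, 0.93883055])}
red_can_mid [(array([316., 159.]), 0.7)]
yellow_bottle_mid [(array([315., 230.]), 0.74)]
green_bottle_mid [(array([316., 181.]), 0.62)]
vice_mid [(array([284., 224.]), 0.98)]
red_disc []
yellow_disc [(array([329., 207.]), 0.44)]
green_disc [(array([327., 225.]), 0.68), (array([307., 258.]), 0.55)]
mat [(array([320., 372.]), 0.85), (array([346., 161.]), 0.31)]
plate [(array([346., 163.]), 0.77)]
screwdriver_mid [(array([390., 225.]), 0.88)]
```

View pics/top0.png

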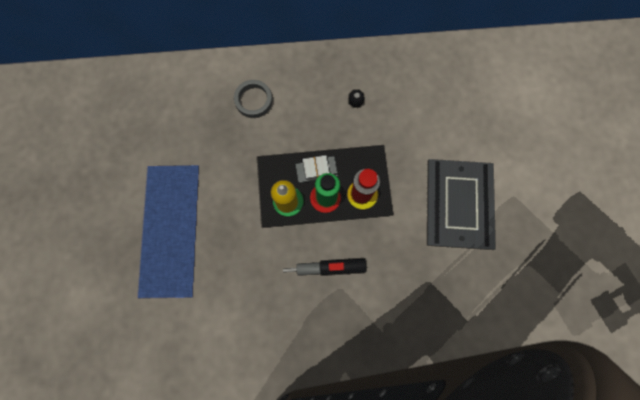

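View pics/side0.png

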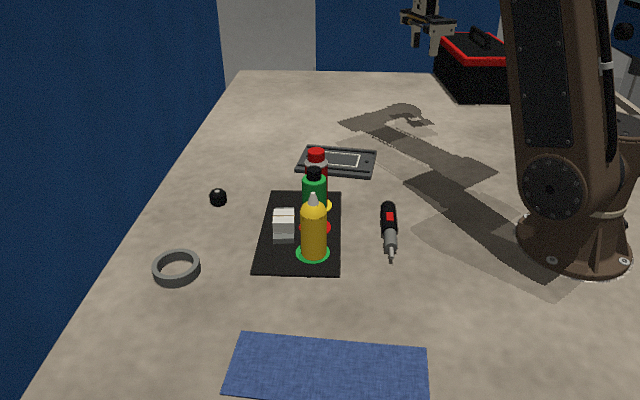

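```bash
python3 - <<'E'
from h import *
for n in("top","side"):
    d=np.load(f"pics/{n}0.npz"); im,D=d["im"],d["D"]; W=cloud(n,D)
    hsv=cv2.cvtColor(im,cv2.COLOR_RGB2HSV); H,S,V=[hsv[...,i].astype(int) for i in range(3)]
    z=W[...,2]; ok=(D>0)&(W[...,0]>.35)&(W[...,0]<.9)
    print(n,"cam",(-cam(n)[1].T@cam(n)[2]).round(3))
    cols={"red":(S>120)&((H<8)|(H>172)),"yel":(S>120)&(H>18)&(H<35),"grn":(S>100)&(H>40)&(H<85),"blue":(S>100)&(H>95)&(H<130)}
    for c,m in cols.items():
        for lo,hi in((-.01,.018),(.03,.097),(.097,.2)):
            q=W[m&ok&(z>lo)&(z<hi)]
            if len(q)>15: print(c,lo,len(q),"med",np.median(q,0).round(3),"min",np.percentile(q,2,axis=0).round(3),"max",np.percentile(q,98,axis=0).round(3))
    q=cols["blue"]&ok&(z<.02)
    pts=W[q][:,:2].astype(np.float32); print("mat rect",cv2.minAreaRect(pts))
    q=ok&(W[...,0]>.6)&(z>.03)&(z<.055)&(S<80)
    pts=W[q][:,:2].astype(np.float32); print("vice top rect",len(pts),cv2.minAreaRect(pts),np.median(W[q],0))
E
```

```text
top cam [0.335 0.008 0.951]
red -0.01 302 med [ 0.529 -0.01   0.009] min [ 0.511 -0.138  0.005] max [0.603 0.015 0.014]
red 0.03 266 med [ 0.396 -0.044  0.038] min [ 0.378 -0.111  0.031] max [ 0.539 -0.014  0.095]
red 0.097 305 med [ 0.544 -0.1    0.149] min [ 0.523 -0.118  0.101] max [ 0.563 -0.083  0.152]
yel -0.01 331 med [ 0.531 -0.092  0.009] min [ 0.512 -0.14   0.005] max [0.593 0.102 0.015]
yel 0.03 155 med [0.52  0.059 0.065] min [ 0.516 -0.077  0.031] max [0.55  0.085 0.095]
yel 0.097 398 med [0.533 0.066 0.121] min [0.517 0.045 0.101] max [0.56  0.09  0.129]
grn -0.01 269 med [0.529 0.046 0.009] min [ 0.509 -0.055  0.006] max [0.584 0.099 0.016]
grn 0.03 128 med [ 0.523 -0.019  0.066] min [ 0.52  -0.041  0.033] max [0.533 0.04  0.097]
grn 0.097 362 med [ 0.535 -0.02   0.127] min [ 0.521 -0.045  0.1  ] max [0.565 0.001 0.15 ]
blue -0.01 6675 med [0.493 0.336 0.006] min [0.358 0.278 0.003] max [0.641 0.394 0.009]
mat rect ((0.5007911324501038, 0.33611243963241577), (0.11804017424583435, 0.295448899269104), 86.16708374023438)
vice top rect 537 ((0.6966041922569275, 0.021701484
[... 831 characters left out ...]
072  0.031] max [0.569 0.    0.096]
grn 0.097 396 med [ 0.542 -0.005  0.12 ] min [ 0.522 -0.032  0.098] max [0.567 0.003 0.136]
blue -0.01 11897 med [0.509 0.336 0.004] min [ 3.580e-01 -1.569e+00  1.000e-03] max [0.644 0.386 0.007]
blue 0.03 820 med [ 0.499 -1.574  0.064] min [ 0.356 -1.588  0.031] max [ 0.64  -1.557  0.096]
blue 0.097 1318 med [ 0.497 -1.574  0.149] min [ 0.356 -1.589  0.1  ] max [ 0.639 -1.559  0.198]
mat rect ((0.5702024102210999, -0.6022669076919556), (0.439759224653244, 1.9885149002075195), 0.018372926861047745)
vice top rect 544 ((0.7349721193313599, -1.0345386266708374), (0.21561886370182037, 2.130680561065674), 3.117426633834839) [ 0.62611853 -0.02841106  0.0433712 ]
```

```bash
cat > fit.py <<'E'
from h import *
from scipy.optimize import least_squares
def masks(im):
    hsv=cv2.cvtColor(im,cv2.COLOR_RGB2HSV); H,S,V=[hsv[...,i].astype(int) for i in range(3)]
    return {"red":(S>120)&((H<8)|(H>172)),"yellow":(S>120)&(H>18)&(H<35),"green":(S>100)&(H>40)&(H<85),"blue":(S>100)&(H>95)&(H<130),"white":(S<60)&(V>120)},V
def circ(pts,r,c0):
    return least_squares(lambda c:np.hypot(*(pts-c).T)-r,c0,loss="soft_l1",f_scale=.002).x
def near(W,c,r): return np.hypot(W[...,0]-c[0],W[...,1]-c[1])<r
def planar(n,m,z):   # mask pixels -> plane z
    v,u=np.nonzero(m); return np.array([at_z(n,(a,b),z)[:2] for a,b in zip(u,v)])
def body(n,im,D,col,c0,off=0):
    W=cloud(n,D); m,_=masks(im); q=m[col]&near(W,c0,.05)&(W[...,2]>.03)&(W[...,2]<.1)
    return circ(W[q][:,:2],.025,c0) if q.sum()>20 else None
def disc(n,im,D,col,c0):
    W=cloud(n,D); m,_=masks(im); q=(m[col]&near(W,c0,.045)&(W[...,2]<.02)).astype(np.uint8)
    pts=planar(n,q,.008).astype(np.float32); h=cv2.convexHull(pts)[:,0]
    k=np.hypot(*(h-np.array(c0)).T)>.027
    return circ(h[k],.034,c0),len(pts)
E
python3 - <<'E'
from fit import *
B={"yellow":(.54,.07),"green":(.543,-.017),"red":(.545,-.1)}; Dk={"green":(.538,.07),"red":(.54,-.017),"yellow":(.542,-.1)}
for n in("top","side"):
    d=np.load(f"pics/{n}0.npz"); im,D=d["im"],d["D"]; W=cloud(n,D); m,V=masks(im)
    for c in B: print(n,"body",c,body(n,im,D,c,B[c]))
    for c in Dk:
        try: print(n,"disc",c,disc(n,im,D,c,Dk[c]))
        except Exception as e: print(e)
    if n=="side": m["white"]=(np.ptp(im.astype(int),axis=2)<30)&(V>90)
    inb=(W[...,0]>.58)&(W[...,0]<.67)&(abs(W[...,1])<.09)&(W[...,2]>.032)&(W[...,2]<.06)&(np.ptp(im.astype(int),axis=2)<40)&(V>80)
    print("vice",inb.sum(),cv2.minAreaRect(W[inb][:,:2].astype(np.float32)),np.median(W[inb],0))
    v,u=np.nonzero(inb); r=cv2.minAreaRect(planar(n,inb,.046).astype(np.float32)); print("  at z .046",r)
    if n=="top":
        q=m["blue"]&(np.mgrid[0:400,0:640][0]>120); print("mat",cv2.minAreaRect(planar(n,q,.004).astype(np.float32)))
        pl=np.zeros_like(q); pl[155:255,422:502]=1
        q=pl&(V>110)&m["white"]&near(W,(.5,-.31),.09); 
        # frame: bright pixels well inside plate
        q[:170]=0;q[235:]=0;q[:,:440]=0;q[:,483:]=0
        print("frame",q.sum(),cv2.minAreaRect(planar(n,q,.012).astype(np.float32)),np.nanmedian(W[q],0))
        bl=(V<45)&(W[...,0]>.45)&(W[...,0]<.67)&(abs(W[...,1])<.2)&(W[...,2]<.03); print("board",cv2.minAreaRect(planar(n,bl,.006).astype(np.float32)))
E
python3 - <<'E'
import cv2
im=cv2.imread("pics/top0.png")[130:260,120:520]
cv2.imwrite("pics/crop.png",cv2.resize(im,None,fx=2,fy=2,interpolation=cv2.INTER_CUBIC))
E
```

```text
top body yellow [0.54088596 0.06866048]
top body green [ 0.54590696 -0.02190778]
top body red [ 0.54718862 -0.10151713]
top disc green (array([0.54221474, 0.06510422]), 251)
top disc red (array([ 0.54335516, -0.01824082]), 285)
top disc yellow (array([ 0.54489024, -0.10288024]), 295)
vice 536 ((0.6089006066322327, -0.011978249996900558), (0.04524974897503853, 0.06990272551774979), 4.98236608505249) [ 0.60867838 -0.00898724  0.04677093]
  at z .046 ((0.607720673084259, -0.011702708899974823), (0.047403737902641296, 0.06926655024290085), 5.318750858306885)Traceback (most recent call last):
  File "<stdin>", line 14, in <module>
  File "fit.py", line 10, in planar
    v,u=np.nonzero(m); return np.array([at_z(n,(a,b),z)[:2] for a,b in zip(u,v)])
                                        ~~~~^^^^^^^^^^^
  File "h.py", line 12, in at_z
    d,c=ray(n,uv); return c+d*(z-c[2])/d[2]
        ~~~^^^^^^
  File "h.py", line 7, in ray
    p,Rm,t=cam(n)
           ~~~^^^
  File "h.py", line 5, in cam
    p=camera_params(n); return p,R.from_rotvec(np.array(p["rvec"]).ravel()).as_matrix(),np.array(p["tvec"]).ravel()
ValueError: time passes only in moves, steps and waits
```

View pics/crop.png

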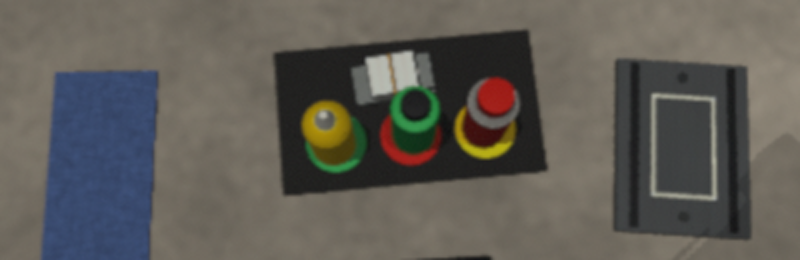

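```bash
python3 - <<'E'
s=open('h.py').read()
s=s.replace("def cam(n):\n    p=camera_params(n); return","from functools import lru_cache\n@lru_cache(None)\ndef cam(n):\n    p=camera_params(n); return")
open('h.py','w').write(s)
E
python3 - <<'E'
from fit import *
B={"yellow":(.54,.07),"green":(.543,-.017),"red":(.545,-.1)}; Dk={"green":(.538,.07),"red":(.54,-.017),"yellow":(.542,-.1)}
for n in("top","side"):
    d=np.load(f"pics/{n}0.npz"); im,D=d["im"],d["D"]; W=cloud(n,D); m,V=masks(im); gr=np.ptp(im.astype(int),axis=2)<40
    if n=="side":
        for c in B: print(n,"body",c,body(n,im,D,c,B[c]))
        for c in("green",): print(n,"disc",c,disc(n,im,D,c,Dk[c]))
    inb=(W[...,0]>.58)&(W[...,0]<.67)&(abs(W[...,1])<.09)&(W[...,2]>.04)&(W[...,2]<.06)&gr&(V>110)
    print(n,"jaws",inb.sum(),cv2.minAreaRect(W[inb][:,:2].astype(np.float32)),np.median(W[inb],0))
    low=(W[...,0]>.57)&(W[...,0]<.67)&(abs(W[...,1])<.09)&(W[...,2]>.012)&(W[...,2]<.06)&gr&(V>60)
    print(n,"all",low.sum(),cv2.minAreaRect(W[low][:,:2].astype(np.float32)))
    if n=="top":
        vu=np.mgrid[0:400,0:640]
        q=m["blue"]&(vu[0]>120); print("mat",cv2.minAreaRect(planar(n,q,.004).astype(np.float32)))
        q=(V>100)&gr; q[:174]=0;q[233:]=0;q[:,:443]=0;q[:,481:]=0
        print("frame",q.sum(),cv2.minAreaRect(planar(n,q,.012).astype(np.float32)),np.nanmedian(W[q],0))
        bl=(V<45)&(W[...,0]>.45)&(W[...,0]<.67)&(abs(W[...,1])<.2)&(W[...,2]<.03); print("board",cv2.minAreaRect(planar(n,bl,.006).astype(np.float32)))
        px=np.array([[194,100],[0,0]]); 
        for uv in[(428,160),(494,163),(494.5,249),(427,245)]: print("plate corner",at_z(n,uv,.012))
    else:
        for uv in[(307,146),(376,151),(372,178),(295,172)]: print("plate corner",at_z(n,uv,.012))
        for uv in [(238,332),(428,347)]: print("mat corner",at_z(n,uv,.004))
        for uv in [(317,148),(314,168),(313,193)]: print("captop",at_z(n,uv,.148))
o=get_obs(); Rt=R.from_euler("xyz",o["orientation"],degrees=True).as_matrix(); print(Rt.round(3),o["tool_pos"],o["clock"])
E
```

```text
top jaws 413 ((0.608679473400116, -0.002831503748893738), (0.04462772607803345, 0.052130479365587234), 5.98783016204834) [ 0.60843699 -0.00081875  0.04737126]
top all 728 ((0.6082013249397278, -0.003957133740186691), (0.04524974897503853, 0.08985155075788498), 4.98236608505249)
mat ((0.5007417798042297, 0.3366599678993225), (0.11650561541318893, 0.2957138419151306), 86.3231201171875)
frame 476 ((0.5073866248130798, -0.3252241909503937), (0.07405557483434677, 0.12105754017829895), 81.78675842285156) [ 0.50367495 -0.32406127  0.013679  ]
board ((0.5742688775062561, -0.019058406352996826), (0.16630499064922333, 0.29459479451179504), 0.9429359436035156)
plate corner [ 0.61307215 -0.26355509  0.012     ]
plate corner [ 0.59382846 -0.41410456  0.012     ]
plate corner [ 0.39811224 -0.38196891  0.012     ]
plate corner [ 0.41863835 -0.23499361  0.012     ]
side body yellow [0.53990252 0.0672955 ]
side body green [ 0.54450539 -0.0232944 ]
side body red [ 0.54585971 -0.10323469]
side disc green (array([0.54255653, 0.06673048]), 222)
side jaws 306 ((0.6085545420646667, -0.003997389227151871), (0.04289299622178078, 0.0572977252304554), 6.318719863891602) [0.60700195 0.00127771 0.04626829]
side all 720 ((0.6074235439300537, -0.0031973272562026978), (0.04432797431945801, 0.09331275522708893), 4.955688953399658)
plate corner [ 0.59135917 -0.39618738  0.012     ]
plate corner [ 0.39794448 -0.37525354  0.012     ]
plate corner [ 0.41455412 -0.22539356  0.012     ]
plate corner [ 0.60950373 -0.24558689  0.012     ]
mat corner [0.64901148 0.27239265 0.004     ]
mat corner [0.34358696 0.28689718 0.004     ]
captop [ 0.5436182  -0.11207135  0.148     ]
captop [ 0.54382639 -0.02358028  0.148     ]
captop [0.53910242 0.06937789 0.148     ]
[[-0.    -0.384  0.923]
 [-0.     0.923  0.384]
 [-1.    -0.    -0.   ]] [ 0.25897559 -0.62333316  0.22655926] 1.1
```

```bash
python3 - <<'E'
from fit import *
d=np.load("pics/side0.npz"); im,D=d["im"],d["D"]; W=cloud("side",D)
c=im[0:70,380:480]; cv2.imwrite("pics/grip.png",cv2.resize(c,None,fx=6,fy=6,interpolation=cv2.INTER_CUBIC)[...,::-1])
P=(W-np.array([.259,-.623,.2266])); a=P@np.array([-.384,.923,0]); b=P@np.array([.923,.384,0]); h=P[...,2]
q=(abs(a)<.15)&(abs(b)<.15)&(h>-.03)&(h<.3)
for z in np.arange(-.01,.16,.01):
    s=q&(h>=z)&(h<z+.01)
    if s.sum(): print(round(z,3),s.sum(),"jawdir",np.sort(a[s]*1000).round()[::max(1,s.sum()//10)].astype(int),"b",(np.percentile(b[s],[2,98])*1000).astype(int))
E
```

```text
0.0 52 jawdir [-58 -48 -45 -43 -42  47  56  58  60  61  63] b [-9 12]
0.01 55 jawdir [-57 -48 -45 -44 -40  40  54  58  60  62  64] b [-9 12]
0.02 61 jawdir [-60 -48 -44 -42 -40  52  58  61  62  63  72] b [-9 13]
0.03 60 jawdir [-58 -50 -46 -44 -42  51  58  62  65  67] b [-8 13]
0.04 65 jawdir [-59 -50 -48 -45 -43 -40  53  62  64  67  69] b [-8 13]
0.05 62 jawdir [-62 -54 -50 -47 -45 -41  63  65  67  68  72] b [-11  13]
0.06 62 jawdir [-81 -55 -47 -46  69  84  86  87  89  90  93] b [-35  37]
0.07 199 jawdir [-83 -52 -47 -44   8  71  87  88  90  91  93] b [-33  40]
0.08 201 jawdir [-84 -65 -47 -43   3  54  79  88  90  92  96] b [-34  40]
0.09 191 jawdir [-95 -75 -47 -14  13  82  94  95  96  97 101] b [-35  40]
0.1 332 jawdir [-94 -66 -28  17  26  43  75  88  95  98 102] b [-34  39]
0.11 101 jawdir [-48 -33 -21  -8   6  12  14  15  16  18  21] b [-25  25]
0.12 98 jawdir [-47 -35 -29  -6   8  13  14  15  16  17  19] b [-25  23]
0.13 91 jawdir [-48 -35 -23  -1   9  12  14  15  16  19  23] b [-20  24]
0.14 71 jawdir [-39 -22   4  10  13  14  16  16  17  19  21] b [-20  22]
0.15 1 jawdir [22] b [23 23]
```

View pics/grip.png

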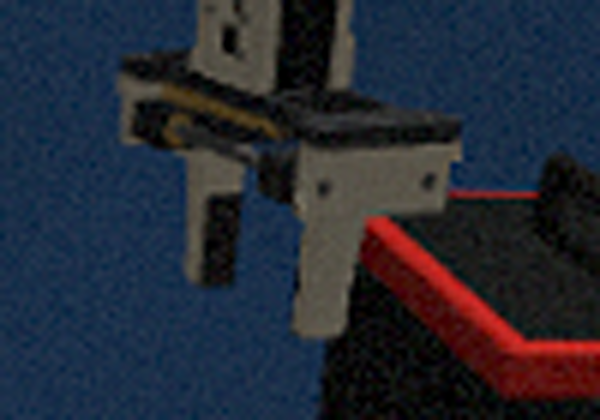

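```bash
python3 - <<'E'
from fit import *
d=np.load("pics/side0.npz"); D=d["D"]; W=cloud("side",D)
P=(W-np.array([.259,-.623,.2266])); a=P@np.array([-.384,.923,0]); b=P@np.array([.923,.384,0]); h=P[...,2]
s=(abs(a)<.032)&(abs(b)<.05)&(h>.03)&(h<.115)
r=np.c_[a[s],b[s],h[s]]*1000; r=r[np.argsort(r[:,2])]; print(r[:110:2].astype(int).tolist())
E
```

```text
[[7, 29, 76], [-2, 29, 77], [14, 29, 77], [-23, -22, 78], [7, 32, 79], [25, 29, 79], [-2, 30, 80], [-15, 33, 80], [-26, 30, 80], [16, 31, 81], [-6, 31, 82], [10, 31, 82], [13, 30, 83], [-13, 30, 83], [29, 32, 83], [4, 31, 84], [-24, 31, 84], [-8, 30, 84], [12, 7, 90], [-2, 21, 90], [-29, 19, 91], [4, 22, 92], [-9, 24, 92], [9, 15, 92], [-5, 20, 93], [-19, 21, 93], [-29, 23, 94], [-23, 23, 95], [-4, 20, 95], [-4, 24, 96], [19, 25, 97], [-23, 26, 98], [22, -21, 99], [26, 22, 99], [12, 27, 99], [23, -11, 99], [0, 24, 99], [26, -13, 100], [-28, 24, 100], [-13, 26, 100], [21, -19, 101], [-20, 25, 101], [-3, 25, 102], [-16, 25, 102], [14, 26, 102], [30, 25, 102], [-29, 24, 102], [25, -3, 103], [2, 26, 103], [8, 22, 104], [24, 22, 104], [21, -18, 104], [-3, 25, 104], [23, -14, 105], [23, -7, 105]]
```

```bash
T='{"claw":87.6,"linear":[0,0,0],"twist":-0.1176}'; 
python3 -m pendant '[{"claw":87.6,"linear":[0,0,0],"twist":-0.1176},{"claw":87.6,"linear":[0,0,0],"twist":-0.1176},{"claw":87.6,"linear":[0,0,0],"twist":-0.1176},{"claw":87.6,"linear":[0,0,0],"twist":-0.1176},{"claw":87.6,"linear":[0,0,0],"twist":-0.1176},{"claw":87.6,"linear":[0,0,0],"twist":-0.1176},{"claw":87.6,"linear":[0,0,0],"twist":-0.1176},{"claw":87.6,"linear":[0,0,0],"twist":-0.1176},{"claw":87.6,"linear":[0,0,0],"twist":-0.1176},{"claw":87.6,"linear":[0,0,0],"twist":-0.1176}]'
python3 -m pendant '[{"claw":87.6,"linear":[0,-14,34.5],"twist":0},{"claw":87.6,"linear":[0,-14,34.5],"twist":0},{"claw":87.6,"linear":[0,-14,34.5],"twist":0},{"claw":87.6,"linear":[0,-14,34.5],"twist":0},{"claw":87.6,"linear":[0,-14,34.5],"twist":0},{"claw":87.6,"linear":[0,-14,34.5],"twist":0},{"claw":87.6,"linear":[0,-14,34.5],"twist":0},{"claw":87.6,"linear":[0,-14,34.5],"twist":0},{"claw":87.6,"linear":[0,-14,34.5],"twist":0},{"claw":87.6,"linear":[0,-14,34.5],"twist":0}]'
```

```text
clock: 1.93
tool_pos: [0.2589, -0.6233, 0.2266]
orientation: [129.4, 90.0, -140.4]
force: [0.4, 0.1, 0.6]
opening: 0.0877
clock: 2.77
tool_pos: [0.3997, -0.2768, 0.2269]
orientation: [-103.5, 89.9, -13.6]
force: [0.6, 0.6, 0.9]
opening: 0.0874
```

```bash

python3 -m pendant '[{"claw":87.6,"linear":[0,-14,34.5],"twist":0},{"claw":87.6,"linear":[0,-14,34.5],"twist":0},{"claw":87.6,"linear":[0,-14,34.5],"twist":0},{"claw":87.6,"linear":[0,-14,34.5],"twist":0},{"claw":87.6,"linear":[0,-14,34.5],"twist":0},{"claw":87.6,"linear":[0,-14,34.5],"twist":0},{"claw":87.6,"linear":[0,-14,34.5],"twist":0},{"claw":87.6,"linear":[0,-14,34.5],"twist":0},{"claw":87.6,"linear":[0,-14,34.5],"twist":0},{"claw":87.6,"linear":[0,-14,34],"twist":0}]'
python3 - <<'E'
from fit import *
im,D=snap("side","side1.png"); print(get_obs()["tool_pos"],body("side",im,D,"yellow",(.54,.068)),body("side",im,D,"green",(.543,-.02)))
E
```

```text
clock: 3.6
tool_pos: [0.54, 0.0679, 0.2269]
orientation: [-66.4, 90.0, 23.6]
force: [1.0, -1.0, 0.6]
opening: 0.0878
[0.54290518 0.07229262 0.22654633] [0.53996194 0.0672608 ] [ 0.54473493 -0.02357107]
```

View pics/side1.png

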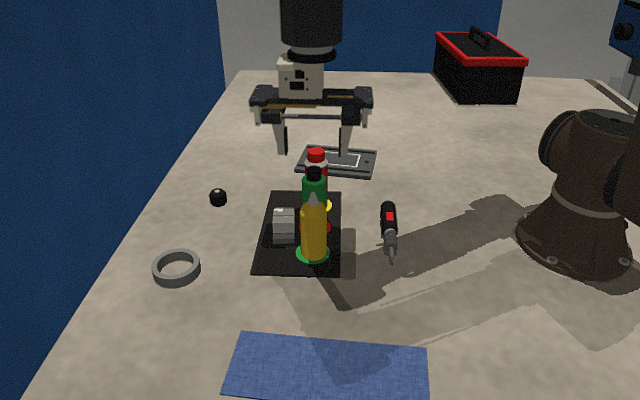

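```bash

python3 -m pendant '[{"claw":87.6,"linear":[20,0,0],"twist":0},{"claw":87.6,"linear":[20,0,0],"twist":0},{"claw":87.6,"linear":[20,0,0],"twist":0},{"claw":87.6,"linear":[20,0,0],"twist":0},{"claw":87.6,"linear":[20,0,0],"twist":0},{"claw":87.6,"linear":[20,0,0],"twist":0},{"claw":87.6,"linear":[20,0,0],"twist":0},{"claw":87.6,"linear":[20,0,0],"twist":0},{"claw":87.6,"linear":[0,0,0],"twist":0},{"claw":87.6,"linear":[0,0,0],"twist":0}]'
python3 -m pendant '[{"claw":40,"linear":[0,0,0],"twist":0},{"claw":40,"linear":[0,0,0],"twist":0},{"claw":40,"linear":[0,0,0],"twist":0},{"claw":40,"linear":[0,0,0],"twist":0},{"claw":40,"linear":[0,0,0],"twist":0},{"claw":40,"linear":[0,0,0],"twist":0},{"claw":40,"linear":[0,0,0],"twist":0},{"claw":40,"linear":[0,0,0],"twist":0},{"claw":40,"linear":[0,0,0],"twist":0},{"claw":40,"linear":[0,0,0],"twist":0}]'
```

```text
clock: 4.48
tool_pos: [0.5392, 0.0655, 0.0661]
orientation: [122.2, 89.9, -147.9]
force: [0.1, 0.0, 0.9]
opening: 0.0877
clock: 5.32
tool_pos: [0.5399, 0.066, 0.0669]
orientation: [-78.7, 90.0, 11.2]
force: [0.2, 0.0, 4.1]
opening: 0.0498
```

```bash

python3 -m pendant '[{"claw":40,"linear":[-20,0,0],"twist":0},{"claw":40,"linear":[-20,0,0],"twist":0},{"claw":40,"linear":[-20,0,0],"twist":0},{"claw":40,"linear":[-20,0,0],"twist":0},{"claw":40,"linear":[-20,0,0],"twist":0},{"claw":40,"linear":[0,-5,26.5],"twist":0},{"claw":40,"linear":[0,-5,26.5],"twist":0},{"claw":40,"linear":[0,-5,26.5],"twist":0},{"claw":40,"linear":[0,-5,26.5],"twist":0},{"claw":40,"linear":[0,-5,26.5],"twist":0}]'
python3 -m pendant '[{"claw":40,"linear":[0,-5,26.5],"twist":0},{"claw":40,"linear":[0,-5,26.5],"twist":0},{"claw":40,"linear":[0,-5,26.5],"twist":0},{"claw":40,"linear":[0,-5,26.5],"twist":0},{"claw":40,"linear":[0,-5,26.5],"twist":0},{"claw":40,"linear":[0,0,0],"twist":-0.1208},{"claw":40,"linear":[0,0,0],"twist":-0.1208},{"claw":40,"linear":[0,0,0],"twist":-0.1208},{"claw":40,"linear":[0,0,0],"twist":-0.1208},{"claw":40,"linear":[0,0,0],"twist":-0.1208}]'
python3 -m pendant '[{"claw":40,"linear":[0,0,0],"twist":-0.1208},{"claw":40,"linear":[0,0,0],"twist":-0.1208},{"claw":40,"linear":[0,0,0],"twist":-0.1208},{"claw":40,"linear":[0,0,0],"twist":-0.1208},{"claw":40,"linear":[0,0,0],"twist":-0.1208},{"claw":40,"linear":[0,0,0],"twist":-0.1208},{"claw":40,"linear":[0,0,0],"twist":-0.1208},{"claw":40,"linear":[0,0,0],"twist":-0.1208},{"claw":40,"linear":[0,0,0],"twist":0},{"claw":40,"linear":[0,0,0],"twist":0}]'
```

```text
clock: 6.15
tool_pos: [0.564, 0.1992, 0.1655]
orientation: [106.8, 89.9, -163.3]
force: [0.7, -0.6, -3.1]
opening: 0.0494
clock: 6.98
tool_pos: [0.589, 0.3305, 0.1649]
orientation: [84.9, 89.8, -150.2]
force: [-0.3, 0.3, -3.1]
opening: 0.0497
clock: 7.82
tool_pos: [0.5893, 0.3305, 0.1654]
orientation: [30.4, 89.9, -149.9]
force: [0.1, 0.3, -3.9]
opening: 0.0496
```

```bash

python3 -m pendant '[{"claw":40,"linear":[20,0,0],"twist":0},{"claw":40,"linear":[20,0,0],"twist":0},{"claw":40,"linear":[20,0,0],"twist":0},{"claw":40,"linear":[20,0,0],"twist":0},{"claw":40,"linear":[12,0,0],"twist":0},{"claw":40,"linear":[7,0,0],"twist":0},{"claw":40,"linear":[3,0,0],"twist":0},{"claw":40,"linear":[0,0,0],"twist":0},{"claw":40,"linear":[0,0,0],"twist":0},{"claw":40,"linear":[0,0,0],"twist":0}]'
```

```text
clock: 8.65
tool_pos: [0.5906, 0.3313, 0.0658]
orientation: [-141.5, 89.9, 38.4]
force: [0.2, 0.7, -2.9]
opening: 0.0493
```

```bash

python3 -m pendant '[{"claw":40,"linear":[1,0,0],"twist":0},{"claw":40,"linear":[0.7,0,0],"twist":0},{"claw":40,"linear":[0,0,0],"twist":0},{"claw":87.6,"linear":[0,0,0],"twist":0},{"claw":87.6,"linear":[0,0,0],"twist":0},{"claw":87.6,"linear":[0,0,0],"twist":0},{"claw":87.6,"linear":[0,0,0],"twist":0},{"claw":87.6,"linear":[0,0,0],"twist":0},{"claw":87.6,"linear":[0,0,0],"twist":0},{"claw":87.6,"linear":[0,0,0],"twist":0}]'
python3 -m pendant '[{"claw":87.6,"linear":[-20,0,0],"twist":0},{"claw":87.6,"linear":[-28,0,0],"twist":0},{"claw":87.6,"linear":[-28,0,0],"twist":0},{"claw":87.6,"linear":[-28,0,0],"twist":0},{"claw":87.6,"linear":[-28,0,0],"twist":0},{"claw":87.6,"linear":[-28,0,0],"twist":0},{"claw":87.6,"linear":[0,0,0],"twist":0.1208},{"claw":87.6,"linear":[0,0,0],"twist":0.1208},{"claw":87.6,"linear":[0,0,0],"twist":0.1208},{"claw":87.6,"linear":[0,0,0],"twist":0.1208}]'
python3 -m pendant '[{"claw":87.6,"linear":[0,0,0],"twist":0.1208},{"claw":87.6,"linear":[0,0,0],"twist":0.1208},{"claw":87.6,"linear":[0,0,0],"twist":0.1208},{"claw":87.6,"linear":[0,0,0],"twist":0.1208},{"claw":87.6,"linear":[0,0,0],"twist":0.1208},{"claw":87.6,"linear":[0,0,0],"twist":0.1208},{"claw":87.6,"linear":[0,0,0],"twist":0.1208},{"claw":87.6,"linear":[0,0,0],"twist":0.1208},{"claw":87.6,"linear":[0,0,0],"twist":0.1208},{"claw":87.6,"linear":[0,0,0],"twist":0}]'
python3 - <<'E'
from fit import *
im,D=snap("side","side2.png"); print(get_obs()["tool_pos"],body("side",im,D,"yellow",(.59,.33)),body("side",im,D,"green",(.543,-.02)),body("side",im,D,"red",(.546,-.102)))
im,D=snap("top","top2.png"); print(body("top",im,D,"yellow",(.59,.33)),disc("top",im,D,"green",(.542,.066)))
E
```

```text
clock: 9.48
tool_pos: [0.59, 0.3309, 0.0629]
orientation: [-132.5, 90.0, 47.5]
force: [-0.4, 0.5, 0.3]
opening: 0.086
clock: 10.32
tool_pos: [0.5898, 0.3308, 0.2231]
orientation: [-87.1, 90.0, 64.8]
force: [0.7, -0.7, 0.0]
opening: 0.0873
clock: 11.15
tool_pos: [0.5898, 0.3308, 0.2228]
orientation: [106.1, 90.0, -164.3]
force: [0.9, -0.2, 0.1]
opening: 0.0878
[0.58985849 0.33081562 0.22281599] [0.58938227 0.33160173] None None
[0.58948727 0.33356341] (array([0.54377569, 0.06499269]), 774)
```

View pics/side2.png

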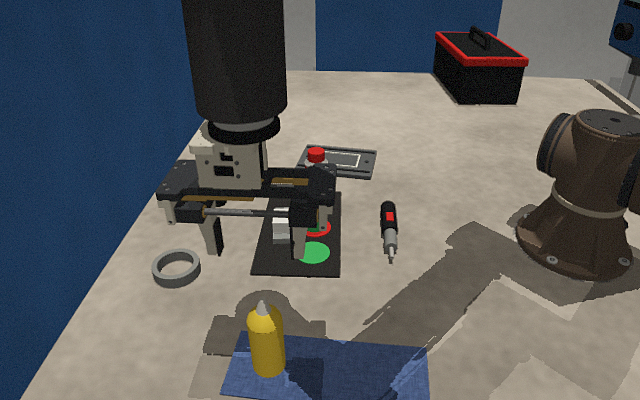

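```bash

python3 -m pendant '[{"claw":87.6,"linear":[0,4.5,-35.4],"twist":0},{"claw":87.6,"linear":[0,4.5,-35.4],"twist":0},{"claw":87.6,"linear":[0,4.5,-35.4],"twist":0},{"claw":87.6,"linear":[0,4.5,-35.4],"twist":0},{"claw":87.6,"linear":[0,4.5,-35.4],"twist":0},{"claw":87.6,"linear":[0,4.5,-35.4],"twist":0},{"claw":87.6,"linear":[0,4.5,-35.4],"twist":0},{"claw":87.6,"linear":[0,4.5,-35.4],"twist":0},{"claw":87.6,"linear":[0,4.5,-35.4],"twist":0},{"claw":87.6,"linear":[0,4.5,-35.4],"twist":0}]'
python3 -m pendant '[{"claw":87.6,"linear":[0,0,0],"twist":0},{"claw":87.6,"linear":[20,0,0],"twist":0},{"claw":87.6,"linear":[20,0,0],"twist":0},{"claw":87.6,"linear":[20,0,0],"twist":0},{"claw":87.6,"linear":[20,0,0],"twist":0},{"claw":87.6,"linear":[20,0,0],"twist":0},{"claw":87.6,"linear":[20,0,0],"twist":0},{"claw":87.6,"linear":[20,0,0],"twist":0},{"claw":87.6,"linear":[16,0,0],"twist":0},{"claw":87.6,"linear":[0,0,0],"twist":0}]'
python3 -m pendant '[{"claw":40,"linear":[0,0,0],"twist":0},{"claw":40,"linear":[0,0,0],"twist":0},{"claw":40,"linear":[0,0,0],"twist":0},{"claw":40,"linear":[0,0,0],"twist":0},{"claw":40,"linear":[0,0,0],"twist":0},{"claw":40,"linear":[0,0,0],"twist":0},{"claw":40,"linear":[0,0,0],"twist":0},{"claw":40,"linear":[0,0,0],"twist":0},{"claw":40,"linear":[0,0,0],"twist":0},{"claw":40,"linear":[0,0,0],"twist":0}]'
```

```text
clock: 12.08
tool_pos: [0.5441, -0.0247, 0.2232]
orientation: [-76.2, 90.0, 14.1]
force: [0.6, 0.3, 0.6]
opening: 0.0878
clock: 12.92
tool_pos: [0.5425, -0.0235, 0.0639]
orientation: [101.0, 89.7, -168.9]
force: [-0.2, -0.2, 0.3]
opening: 0.0878
clock: 13.75
tool_pos: [0.5449, -0.023, 0.0674]
orientation: [-88.8, 90.0, 1.2]
force: [-0.7, 0.6, 6.2]
opening: 0.0493
```

```bash

python3 -m pendant '[{"claw":40,"linear":[-20,0,0],"twist":0},{"claw":40,"linear":[-20,0,0],"twist":0},{"claw":40,"linear":[-20,0,0],"twist":0},{"claw":40,"linear":[-20,0,0],"twist":0},{"claw":40,"linear":[-20,0,0],"twist":0},{"claw":40,"linear":[0,3.75,30],"twist":0},{"claw":40,"linear":[0,3.75,30],"twist":0},{"claw":40,"linear":[0,3.75,30],"twist":0},{"claw":40,"linear":[0,3.75,30],"twist":0},{"claw":40,"linear":[0,3.75,30],"twist":0}]'
python3 -m pendant '[{"claw":40,"linear":[0,3.75,30],"twist":0},{"claw":40,"linear":[0,3.75,30],"twist":0},{"claw":40,"linear":[0,3.75,30],"twist":0},{"claw":40,"linear":[0,3.75,30],"twist":0},{"claw":40,"linear":[0,3.75,30],"twist":0},{"claw":40,"linear":[0,3.75,30],"twist":0},{"claw":40,"linear":[0,3.75,30],"twist":0},{"claw":40,"linear":[0,0,0],"twist":-0.1208},{"claw":40,"linear":[0,0,0],"twist":-0.1208},{"claw":40,"linear":[0,0,0],"twist":-0.1208}]'
python3 -m pendant '[{"claw":40,"linear":[0,0,0],"twist":-0.1208},{"claw":40,"linear":[0,0,0],"twist":-0.1208},{"claw":40,"linear":[0,0,0],"twist":-0.1208},{"claw":40,"linear":[0,0,0],"twist":-0.1208},{"claw":40,"linear":[0,0,0],"twist":-0.1208},{"claw":40,"linear":[0,0,0],"twist":-0.1208},{"claw":40,"linear":[0,0,0],"twist":-0.1208},{"claw":40,"linear":[0,0,0],"twist":-0.1208},{"claw":40,"linear":[0,0,0],"twist":-0.1208},{"claw":40,"linear":[0,0,0],"twist":-0.1208}]'
python3 -m pendant '[{"claw":40,"linear":[20,0,0],"twist":0},{"claw":40,"linear":[20,0,0],"twist":0},{"claw":40,"linear":[20,0,0],"twist":0},{"claw":40,"linear":[20,0,0],"twist":0},{"claw":40,"linear":[12,0,0],"twist":0},{"claw":40,"linear":[7,0,0],"twist":0},{"claw":40,"linear":[3,0,0],"twist":0},{"claw":40,"linear":[1.5,0,0],"twist":0},{"claw":40,"linear":[0,0,0],"twist":0},{"claw":40,"linear":[0,0,0],"twist":0}]'
```

```text
clock: 14.58
tool_pos: [0.5249, 0.1279, 0.1661]
orientation: [101.3, 89.9, -168.8]
force: [0.6, 0.6, -3.6]
opening: 0.0492
clock: 15.42
tool_pos: [0.4989, 0.3372, 0.1654]
orientation: [106.6, 89.8, -142.3]
force: [0.0, -0.6, -1.8]
opening: 0.0499
clock: 16.25
tool_pos: [0.4992, 0.3364, 0.1657]
orientation: [34.9, 89.9, -144.9]
force: [0.5, 0.3, -3.5]
opening: 0.0499
clock: 17.08
tool_pos: [0.5002, 0.3373, 0.0639]
orientation: [-127.3, 89.9, 52.6]
force: [-0.1, 0.4, -2.9]
opening: 0.0498
```

```bash

python3 -m pendant '[{"claw":40,"linear":[1,0,0],"twist":0},{"claw":40,"linear":[0,0,0],"twist":0},{"claw":40,"linear":[0,0,0],"twist":0},{"claw":87.6,"linear":[0,0,0],"twist":0},{"claw":87.6,"linear":[0,0,0],"twist":0},{"claw":87.6,"linear":[0,0,0],"twist":0},{"claw":87.6,"linear":[0,0,0],"twist":0},{"claw":87.6,"linear":[0,0,0],"twist":0},{"claw":87.6,"linear":[0,0,0],"twist":0},{"claw":87.6,"linear":[0,0,0],"twist":0}]'
python3 -m pendant '[{"claw":87.6,"linear":[-20,0,0],"twist":0},{"claw":87.6,"linear":[-28,0,0],"twist":0},{"claw":87.6,"linear":[-28,0,0],"twist":0},{"claw":87.6,"linear":[-28,0,0],"twist":0},{"claw":87.6,"linear":[-28,0,0],"twist":0},{"claw":87.6,"linear":[-28,0,0],"twist":0},{"claw":87.6,"linear":[0,0,0],"twist":0.1208},{"claw":87.6,"linear":[0,0,0],"twist":0.1208},{"claw":87.6,"linear":[0,0,0],"twist":0.1208},{"claw":87.6,"linear":[0,0,0],"twist":0.1208}]'
python3 -m pendant '[{"claw":87.6,"linear":[0,0,0],"twist":0.1208},{"claw":87.6,"linear":[0,0,0],"twist":0.1208},{"claw":87.6,"linear":[0,0,0],"twist":0.1208},{"claw":87.6,"linear":[0,0,0],"twist":0.1208},{"claw":87.6,"linear":[0,0,0],"twist":0.1208},{"claw":87.6,"linear":[0,0,0],"twist":0.1208},{"claw":87.6,"linear":[0,0,0],"twist":0.1208},{"claw":87.6,"linear":[0,0,0],"twist":0.1208},{"claw":87.6,"linear":[0,0,0],"twist":0.1208},{"claw":87.6,"linear":[0,0,0],"twist":0}]'
python3 -m pendant '[{"claw":87.6,"linear":[0,-3.9,-36.6],"twist":0},{"claw":87.6,"linear":[0,-3.9,-36.6],"twist":0},{"claw":87.6,"linear":[0,-3.9,-36.6],"twist":0},{"claw":87.6,"linear":[0,-3.9,-36.6],"twist":0},{"claw":87.6,"linear":[0,-3.9,-36.6],"twist":0},{"claw":87.6,"linear":[0,-3.9,-36.6],"twist":0},{"claw":87.6,"linear":[0,-3.9,-36.6],"twist":0},{"claw":87.6,"linear":[0,-3.9,-36.6],"twist":0},{"claw":87.6,"linear":[0,-3.9,-36.6],"twist":0},{"claw":87.6,"linear":[0,-3.9,-36.6],"twist":0}]'
python3 -m pendant '[{"claw":87.6,"linear":[0,-3.9,-36.6],"twist":0},{"claw":87.6,"linear":[0,-3.9,-36.6],"twist":0},{"claw":87.6,"linear":[0,0,0],"twist":0},{"claw":87.6,"linear":[0,0,0],"twist":0},{"claw":87.6,"linear":[0,0,0],"twist":0},{"claw":87.6,"linear":[0,0,0],"twist":0},{"claw":87.6,"linear":[0,0,0],"twist":0},{"claw":87.6,"linear":[0,0,0],"twist":0},{"claw":87.6,"linear":[0,0,0],"twist":0},{"claw":87.6,"linear":[0,0,0],"twist":0}]'
python3 - <<'E'
from fit import *
im,D=snap("side","side3.png"); W=cloud("side",D); print(get_obs()["tool_pos"])
for c,p in(("yellow",(.59,.33)),("green",(.5,.337)),("red",(.546,-.102))): print(c,body("side",im,D,c,p),end="")
m,_=masks(im); q=m["red"]&near(W,(.546,-.102),.04)&(W[...,2]>.13); print(q.sum(),np.median(W[q],0))
for c,p in (("green",(.542,.066)),("red",(.543,-.0185))): print(c,disc("side",im,D,c,p))
E
```

```text
clock: 17.92
tool_pos: [0.4999, 0.3369, 0.0623]
orientation: [56.2, 90.0, -123.9]
force: [1.1, -0.2, 0.1]
opening: 0.0863
clock: 18.75
tool_pos: [0.4998, 0.3369, 0.2226]
orientation: [-79.2, 90.0, 72.7]
force: [-0.3, 1.6, -0.4]
opening: 0.0876
clock: 19.58
tool_pos: [0.4998, 0.3369, 0.2222]
orientation: [116.7, 90.0, -153.7]
force: [-0.1, 0.2, -0.1]
opening: 0.0875
clock: 20.42
tool_pos: [0.5384, -0.0308, 0.2226]
orientation: [-70.3, 90.0, 19.9]
force: [0.4, 0.2, -0.8]
opening: 0.0876
clock: 21.25
tool_pos: [0.5463, -0.1017, 0.2224]
orientation: [-68.9, 90.0, 21.1]
force: [-0.1, -0.8, -0.2]
opening: 0.0875
[ 0.54636368 -0.10180209  0.22245241]
yellow [0.5893317  0.33164257]green [0.50085482 0.33857926]red [ 0.54585778 -0.10284631]251 [ 0.54512054 -0.08959636  0.14684162]
green (array([0.54257854, 0.06523669]), 639)
red (array([ 0.54480592, -0.01853776]), 520)
```

View pics/side3.png

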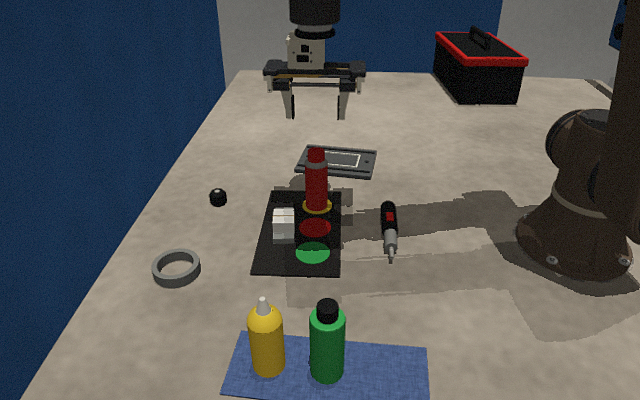

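```bash

python3 -m pendant '[{"claw":87.6,"linear":[20,0,0],"twist":0},{"claw":87.6,"linear":[20,0,0],"twist":0},{"claw":87.6,"linear":[20,0,0],"twist":0},{"claw":87.6,"linear":[20,0,0],"twist":0},{"claw":87.6,"linear":[20,0,0],"twist":0},{"claw":87.6,"linear":[20,0,0],"twist":0},{"claw":87.6,"linear":[20,0,0],"twist":0},{"claw":87.6,"linear":[16,0,0],"twist":0},{"claw":87.6,"linear":[0,0,0],"twist":0},{"claw":87.6,"linear":[0,0,0],"twist":0}]'
python3 -m pendant '[{"claw":40,"linear":[0,0,0],"twist":0},{"claw":40,"linear":[0,0,0],"twist":0},{"claw":40,"linear":[0,0,0],"twist":0},{"claw":40,"linear":[0,0,0],"twist":0},{"claw":40,"linear":[0,0,0],"twist":0},{"claw":40,"linear":[0,0,0],"twist":0},{"claw":40,"linear":[0,0,0],"twist":0},{"claw":40,"linear":[0,0,0],"twist":0},{"claw":40,"linear":[0,0,0],"twist":0},{"claw":40,"linear":[0,0,0],"twist":0}]'
python3 -m pendant '[{"claw":40,"linear":[-20,0,0],"twist":0},{"claw":40,"linear":[-20,0,0],"twist":0},{"claw":40,"linear":[-20,0,0],"twist":0},{"claw":40,"linear":[-20,0,0],"twist":0},{"claw":40,"linear":[-20,0,0],"twist":0},{"claw":40,"linear":[0,9.7,31.7],"twist":0},{"claw":40,"linear":[0,9.7,31.7],"twist":0},{"claw":40,"linear":[0,9.7,31.7],"twist":0},{"claw":40,"linear":[0,9.7,31.7],"twist":0},{"claw":40,"linear":[0,9.7,31.7],"twist":0}]'
```

```text
clock: 22.13
tool_pos: [0.5459, -0.1023, 0.0659]
orientation: [104.4, 89.9, -165.6]
force: [1.1, 0.4, 1.2]
opening: 0.0876
clock: 22.97
tool_pos: [0.5464, -0.1023, 0.0666]
orientation: [-97.1, 90.0, -7.2]
force: [-1.0, 0.5, 4.6]
opening: 0.0496
clock: 23.8
tool_pos: [0.4966, 0.0573, 0.1657]
orientation: [93.1, 89.9, -177.0]
force: [0.2, 0.4, -4.2]
opening: 0.0497
```

```bash

python3 -m pendant '[{"claw":40,"linear":[0,9.7,31.7],"twist":0},{"claw":40,"linear":[0,9.7,31.7],"twist":0},{"claw":40,"linear":[0,9.7,31.7],"twist":0},{"claw":40,"linear":[0,9.7,31.7],"twist":0},{"claw":40,"linear":[0,9.7,31.7],"twist":0},{"claw":40,"linear":[0,9.7,31.7],"twist":0},{"claw":40,"linear":[0,9.7,31.7],"twist":0},{"claw":40,"linear":[0,9.7,31.7],"twist":0},{"claw":40,"linear":[0,9.7,31.7],"twist":0},{"claw":40,"linear":[0,0,0],"twist":0}]'
python3 -m pendant '[{"claw":40,"linear":[0,0,0],"twist":-0.1208},{"claw":40,"linear":[0,0,0],"twist":-0.1208},{"claw":40,"linear":[0,0,0],"twist":-0.1208},{"claw":40,"linear":[0,0,0],"twist":-0.1208},{"claw":40,"linear":[0,0,0],"twist":-0.1208},{"claw":40,"linear":[0,0,0],"twist":-0.1208},{"claw":40,"linear":[0,0,0],"twist":-0.1208},{"claw":40,"linear":[0,0,0],"twist":-0.1208},{"claw":40,"linear":[0,0,0],"twist":-0.1208},{"claw":40,"linear":[0,0,0],"twist":-0.1208}]'
python3 -m pendant '[{"claw":40,"linear":[0,0,0],"twist":-0.1208},{"claw":40,"linear":[0,0,0],"twist":-0.1208},{"claw":40,"linear":[0,0,0],"twist":-0.1208},{"claw":40,"linear":[20,0,0],"twist":0},{"claw":40,"linear":[20,0,0],"twist":0},{"claw":40,"linear":[20,0,0],"twist":0},{"claw":40,"linear":[20,0,0],"twist":0},{"claw":40,"linear":[12,0,0],"twist":0},{"claw":40,"linear":[7,0,0],"twist":0},{"claw":40,"linear":[0,0,0],"twist":0}]'
```

```text
clock: 24.63
tool_pos: [0.4098, 0.3462, 0.1657]
orientation: [-4.9, 90.0, 85.2]
force: [0.7, -0.2, -2.3]
opening: 0.0496
clock: 25.47
tool_pos: [0.4105, 0.3411, 0.1655]
orientation: [61.7, 89.9, -138.8]
force: [-0.8, 0.0, -3.1]
opening: 0.0494
clock: 26.3
tool_pos: [0.4101, 0.3404, 0.0654]
orientation: [55.3, 89.8, -124.8]
force: [-0.8, -0.8, -2.6]
opening: 0.0501
```

```bash

python3 -m pendant '[{"claw":40,"linear":[3,0,0],"twist":0},{"claw":40,"linear":[1.5,0,0],"twist":0},{"claw":40,"linear":[0,0,0],"twist":0},{"claw":87.6,"linear":[0,0,0],"twist":0},{"claw":87.6,"linear":[0,0,0],"twist":0},{"claw":87.6,"linear":[0,0,0],"twist":0},{"claw":87.6,"linear":[0,0,0],"twist":0},{"claw":87.6,"linear":[0,0,0],"twist":0},{"claw":87.6,"linear":[0,0,0],"twist":0},{"claw":87.6,"linear":[0,0,0],"twist":0}]'
python3 -m pendant '[{"claw":87.6,"linear":[-20,0,0],"twist":0},{"claw":87.6,"linear":[-28,0,0],"twist":0},{"claw":87.6,"linear":[-28,0,0],"twist":0},{"claw":87.6,"linear":[-28,0,0],"twist":0},{"claw":87.6,"linear":[-28,0,0],"twist":0},{"claw":87.6,"linear":[-28,0,0],"twist":0},{"claw":87.6,"linear":[0,0,0],"twist":0.1134},{"claw":87.6,"linear":[0,0,0],"twist":0.1134},{"claw":87.6,"linear":[0,0,0],"twist":0.1134},{"claw":87.6,"linear":[0,0,0],"twist":0.1134}]'
python3 -m pendant '[{"claw":87.6,"linear":[0,0,0],"twist":0.1134},{"claw":87.6,"linear":[0,0,0],"twist":0.1134},{"claw":87.6,"linear":[0,0,0],"twist":0.1134},{"claw":87.6,"linear":[0,0,0],"twist":0.1134},{"claw":87.6,"linear":[0,0,0],"twist":0.1134},{"claw":87.6,"linear":[0,0,0],"twist":0.1134},{"claw":87.6,"linear":[0,0,0],"twist":0.1134},{"claw":87.6,"linear":[0,0,0],"twist":0.1134},{"claw":87.6,"linear":[0,0,0],"twist":0.1134},{"claw":87.6,"linear":[0,0,0],"twist":0}]'
cat >> fit.py <<'E'
def report(k,cs,ds=None):
    for n in("side","top"):
        im,D=snap(n,f"{n}{k}.png")
        for c,p in cs.items(): print(n,"body",c,body(n,im,D,c,p))
        for c in (ds or {}): print(n,"disc",c,disc(n,im,D,c,ds[c]))
E
python3 - <<'E'
from fit import *
print(get_obs()["tool_pos"],get_obs()["orientation"])
report(4,{"yellow":(.59,.33),"green":(.5,.337),"red":(.41,.342)},{"green":(.542,.066),"red":(.543,-.0185),"yellow":(.545,-.103)})
for n in("side","top"):
    d=np.load(f"pics/{n}4.npz"); im,D=d["im"],d["D"]; W=cloud(n,D); m,V=masks(im); gr=np.ptp(im.astype(int),axis=2)<40
    low=(W[...,0]>.57)&(W[...,0]<.67)&(abs(W[...,1])<.09)&(W[...,2]>.014)&(W[...,2]<.06)&gr&(V>60)
    print(n,"vice",low.sum(),cv2.minAreaRect(W[low][:,:2].astype(np.float32)))
d=np.load("pics/top4.npz")["im"]; cv2.imwrite("pics/plate4.png",cv2.resize(d[150:260,415:510],None,fx=5,fy=5,interpolation=cv2.INTER_CUBIC)[...,::-1])
E
```

```text
clock: 27.13
tool_pos: [0.411, 0.3416, 0.0629]
orientation: [-124.2, 90.0, 55.7]
force: [-0.5, -1.0, -0.5]
opening: 0.0863
clock: 27.97
tool_pos: [0.4109, 0.3416, 0.2231]
orientation: [-75.1, 90.0, 78.5]
force: [0.5, 0.5, 0.9]
opening: 0.0874
clock: 28.8
tool_pos: [0.4108, 0.3415, 0.2228]
orientation: [122.5, 90.0, -142.4]
force: [0.7, 0.7, 0.7]
opening: 0.0877
[0.41084609 0.3415367  0.22277315] [ 122.48024901   89.9869717  -142.36382292]
side body yellow [0.58932039 0.33167095]
side body green [0.50091134 0.33860451]
side body red [0.41207793 0.3428426 ]
side disc green (array([0.54263339, 0.06535169]), 633)
side disc red (array([ 0.54452344, -0.01933158]), 503)
side disc yellow (array([ 0.54647044, -0.10427439]), 322)
top body yellow [0.58956591 0.33350313]
top body green [0.50141018 0.3401038 ]
top body red [0.41212982 0.34428908]
top disc green (array([0.54394805, 0.06498837]), 772)
top disc red (array([ 0.54582794, -0.01895974]), 784)
top disc yellow (array([ 0.54678112, -0.10421751]), 791)
side vice 708 ((0.6073718070983887, -0.00298960879445076), (0.044103704392910004, 0.09196788817644119), 4.923591136932373)
top vice 771 ((0.6077737808227539, -0.0039464011788368225), (0.045522820204496384, 0.08974885940551758), 4.994478225708008)
```

View pics/plate4.png

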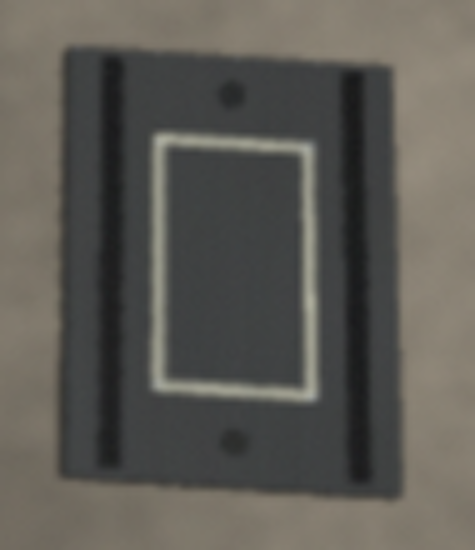

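View pics/side4.png

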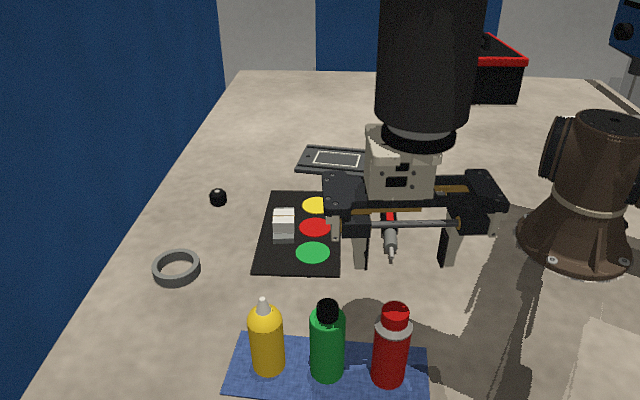

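```bash

python3 -m pendant '[{"claw":87.6,"linear":[0,-13.8,-30.1],"twist":0},{"claw":87.6,"linear":[0,-13.8,-30.1],"twist":0},{"claw":87.6,"linear":[0,-13.8,-30.1],"twist":0},{"claw":87.6,"linear":[0,-13.8,-30.1],"twist":0},{"claw":87.6,"linear":[0,-13.8,-30.1],"twist":0},{"claw":87.6,"linear":[0,-13.8,-30.1],"twist":0},{"claw":87.6,"linear":[0,-13.8,-30.1],"twist":0},{"claw":87.6,"linear":[0,-13.8,-30.1],"twist":0},{"claw":87.6,"linear":[0,-13.8,-30.1],"twist":0},{"claw":87.6,"linear":[0,-13.8,-30.1],"twist":0}]'
python3 -m pendant '[{"claw":87.6,"linear":[0,-13.8,-30.1],"twist":0},{"claw":87.6,"linear":[0,-13.8,-30.1],"twist":0},{"claw":87.6,"linear":[0,0,0],"twist":0},{"claw":87.6,"linear":[25,0,0],"twist":0},{"claw":87.6,"linear":[25,0,0],"twist":0},{"claw":87.6,"linear":[25,0,0],"twist":0},{"claw":87.6,"linear":[25,0,0],"twist":0},{"claw":87.6,"linear":[0,0,0],"twist":0},{"claw":87.6,"linear":[0,0,0],"twist":0},{"claw":87.6,"linear":[0,0,0],"twist":0}]'
```

```text
clock: 29.73
tool_pos: [0.5775, 0.0536, 0.2229]
orientation: [-67.3, 90.0, 28.4]
force: [1.6, 1.3, -1.2]
opening: 0.0879
clock: 30.57
tool_pos: [0.6111, -0.0021, 0.1243]
orientation: [-102.2, 89.9, -6.6]
force: [0.7, -0.4, 0.6]
opening: 0.0879
```

```bash

python3 -m pendant '[{"claw":87.6,"linear":[20,0,0],"twist":0},{"claw":87.6,"linear":[20,0,0],"twist":0},{"claw":87.6,"linear":[20,0,0],"twist":0},{"claw":87.6,"linear":[20,0,0],"twist":0},{"claw":87.6,"linear":[15,0,0],"twist":0},{"claw":87.6,"linear":[8,0,0],"twist":0},{"claw":87.6,"linear":[5,0,0],"twist":0},{"claw":87.6,"linear":[0,0,0],"twist":0},{"claw":87.6,"linear":[0,0,0],"twist":0},{"claw":87.6,"linear":[0,0,0],"twist":0}]'
python3 -m pendant '[{"claw":34,"linear":[0,0,0],"twist":0},{"claw":34,"linear":[0,0,0],"twist":0},{"claw":34,"linear":[0,0,0],"twist":0},{"claw":34,"linear":[0,0,0],"twist":0},{"claw":34,"linear":[0,0,0],"twist":0},{"claw":34,"linear":[0,0,0],"twist":0},{"claw":34,"linear":[0,0,0],"twist":0},{"claw":34,"linear":[0,0,0],"twist":0},{"claw":34,"linear":[0,0,0],"twist":0},{"claw":34,"linear":[0,0,0],"twist":0}]'
```

```text
clock: 31.4
tool_pos: [0.6111, -0.002, 0.0162]
orientation: [-83.4, 89.9, 12.1]
force: [0.0, 0.2, 0.3]
opening: 0.0876
clock: 32.23
tool_pos: [0.6092, -0.0024, 0.0147]
orientation: [95.3, 89.9, -169.3]
force: [-4.6, -0.9, 3.1]
opening: 0.0437
```

```bash
python3 - <<'E'
from fit import *
im,D=np.load("pics/side4.npz")["im"],np.load("pics/side4.npz")["D"]
hsv=cv2.cvtColor(im,cv2.COLOR_RGB2HSV); V=hsv[...,2]
for n,box in(("top",(175,232,443,481)),("side",(148,170,308,364))):
    im=np.load(f"pics/{n}4.npz")["im"]; r0,r1,c0,c1=box; s=im[r0:r1,c0:c1].max(2).astype(float)
    m=np.zeros(im.shape[:2],bool); m[r0:r1,c0:c1]=s>105
    P=planar(n,m,.0125)
    # keep interior component: rectangle fit
    nl,l,st,ce=cv2.connectedComponentsWithStats(m.astype(np.uint8)); i=1+np.argmax(st[1:,4]); print(n,nl,st[i])
    print(cv2.minAreaRect(planar(n,l==i,.0125).astype(np.float32)))
E
```

```text
top 2 [445 176  34  54 441]
((0.5075082182884216, -0.32505834102630615), (0.07397791743278503, 0.12056642025709152), 81.7858657836914)
side 8 [312 150  49  19 264]
((0.5069736838340759, -0.3214011788368225), (0.08678429573774338, 0.12129892408847809), 81.61284637451172)
```

```bash

python3 -m pendant '[{"claw":34,"linear":[-10,0,0],"twist":0},{"claw":34,"linear":[-20,0,0],"twist":0},{"claw":34,"linear":[-25,0,0],"twist":0},{"claw":34,"linear":[-25,0,0],"twist":0},{"claw":34,"linear":[0,11.9,-28.25],"twist":0},{"claw":34,"linear":[0,11.9,-28.25],"twist":0},{"claw":34,"linear":[0,11.9,-28.25],"twist":0},{"claw":34,"linear":[0,11.9,-28.25],"twist":0},{"claw":34,"linear":[0,11.9,-28.25],"twist":0},{"claw":34,"linear":[0,11.9,-28.25],"twist":0}]'
python3 -m pendant '[{"claw":34,"linear":[0,11.9,-28.25],"twist":0},{"claw":34,"linear":[0,11.9,-28.25],"twist":0},{"claw":34,"linear":[0,11.9,-28.25],"twist":0},{"claw":34,"linear":[0,11.9,-28.25],"twist":0},{"claw":34,"linear":[0,11.9,-28.25],"twist":0},{"claw":34,"linear":[0,0,0],"twist":-0.1111},{"claw":34,"linear":[0,0,0],"twist":-0.1111},{"claw":34,"linear":[0,0,0],"twist":-0.1111},{"claw":34,"linear":[0,0,0],"twist":-0.1111},{"claw":34,"linear":[0,0,0],"twist":-0.1111}]'
python3 -m pendant '[{"claw":34,"linear":[0,0,0],"twist":-0.1111},{"claw":34,"linear":[0,0,0],"twist":-0.1111},{"claw":34,"linear":[0,0,0],"twist":-0.1111},{"claw":34,"linear":[0,0,0],"twist":-0.1111},{"claw":34,"linear":[0,0,0],"twist":-0.1111},{"claw":34,"linear":[0,0,0],"twist":-0.1111},{"claw":34,"linear":[0,0,0],"twist":-0.1111},{"claw":34,"linear":[0,0,0],"twist":0},{"claw":34,"linear":[0,0,0],"twist":0},{"claw":34,"linear":[0,0,0],"twist":0}]'
python3 - <<'E'
from fit import *
o=get_obs();print(o["tool_pos"],o["orientation"],o["opening"])
snap("side","side5.png")
E
```

```text
clock: 33.07
tool_pos: [0.5549, -0.1788, 0.0952]
orientation: [-82.7, 89.9, 12.7]
force: [1.2, -0.3, -4.7]
opening: 0.0435
clock: 33.9
tool_pos: [0.5095, -0.3242, 0.0949]
orientation: [-114.4, 90.0, 13.2]
force: [0.4, 0.4, -5.4]
opening: 0.0443
clock: 34.73
tool_pos: [0.5095, -0.324, 0.0949]
orientation: [-156.7, 90.0, 14.9]
force: [-1.0, 0.2, -4.8]
opening: 0.0442
[ 0.50945987 -0.32396217  0.09488757] [-156.70159553   89.99156149   14.92992978] 0.04420456590900284
```

View pics/side5.png

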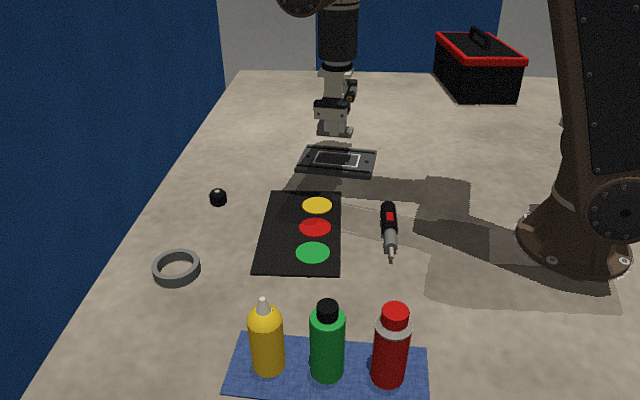

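```bash

python3 -m pendant '[{"claw":34,"linear":[15,0,2],"twist":0},{"claw":34,"linear":[20,0,0],"twist":0},{"claw":34,"linear":[20,0,0],"twist":0},{"claw":34,"linear":[8,0,0],"twist":0},{"claw":34,"linear":[5,0,0],"twist":0},{"claw":34,"linear":[3,0,0],"twist":0},{"claw":34,"linear":[2,0,0],"twist":0},{"claw":34,"linear":[0,0,0],"twist":0},{"claw":34,"linear":[0,0,0],"twist":0},{"claw":34,"linear":[0,0,0],"twist":0}]'
```

```text
clock: 35.62
tool_pos: [0.5079, -0.3239, 0.0227]
orientation: [169.3, 89.9, -18.9]
force: [0.5, 0.4, -4.6]
opening: 0.044
```

```bash

python3 -m pendant '[{"claw":34,"linear":[1.2,0,0],"twist":0},{"claw":34,"linear":[0,0,0],"twist":0},{"claw":87.6,"linear":[0,0,0],"twist":0},{"claw":87.6,"linear":[0,0,0],"twist":0},{"claw":87.6,"linear":[0,0,0],"twist":0},{"claw":87.6,"linear":[0,0,0],"twist":0},{"claw":87.6,"linear":[0,0,0],"twist":0},{"claw":87.6,"linear":[0,0,0],"twist":0},{"claw":87.6,"linear":[0,0,0],"twist":0},{"claw":87.6,"linear":[0,0,0],"twist":0}]'
python3 -m pendant '[{"claw":87.6,"linear":[-20,0,0],"twist":0},{"claw":87.6,"linear":[-20,0,0],"twist":0},{"claw":87.6,"linear":[-30,0,0],"twist":0},{"claw":87.6,"linear":[-30,0,0],"twist":0},{"claw":87.6,"linear":[-30,0,0],"twist":0},{"claw":87.6,"linear":[-35,0,0],"twist":0},{"claw":87.6,"linear":[-35,0,0],"twist":0},{"claw":87.6,"linear":[0,0,0],"twist":0},{"claw":87.6,"linear":[0,0,0],"twist":0},{"claw":87.6,"linear":[0,0,0],"twist":0}]'
python3 - <<'E'
from fit import *
o=get_obs();print(o["tool_pos"],o["orientation"],o["opening"])
for n in("side","top"):
    im,D=snap(n,n+"6.png"); W=cloud(n,D)
    q=near(W,(.507,-.324),.07)&(W[...,2]>.022)&(W[...,2]<.07); print(n,q.sum(),cv2.minAreaRect(W[q][:,:2].astype(np.float32)),np.median(W[q],0))
im=cv2.imread("pics/side6.png")[120:200,260:400]; cv2.imwrite("pics/c6.png",cv2.resize(im,None,fx=5,fy=5))
E
```

```text
clock: 36.45
tool_pos: [0.5074, -0.3237, 0.0207]
orientation: [160.0, 90.0, -28.1]
force: [-0.4, -0.2, 0.2]
opening: 0.0869
clock: 37.28
tool_pos: [0.5071, -0.3234, 0.2204]
orientation: [-101.4, 90.0, 70.4]
force: [-0.5, 0.2, -0.9]
opening: 0.0876
[ 0.50707432 -0.32343625  0.22041684] [-101.41511437   89.97138814   70.41456304] 0.08757130090750215
side 522 ((0.5095915794372559, -0.3207261562347412), (0.05152079463005066, 0.09001248329877853), 79.69966888427734) [ 0.51207166 -0.30770907  0.0416875 ]
top 0 ((0.0, 0.0), (0.0, 0.0), 0.0) [nan nan nan]
  return _methods._mean(a, axis=axis, dtype=dtype,
  ret = um.true_divide(
```

View pics/c6.png

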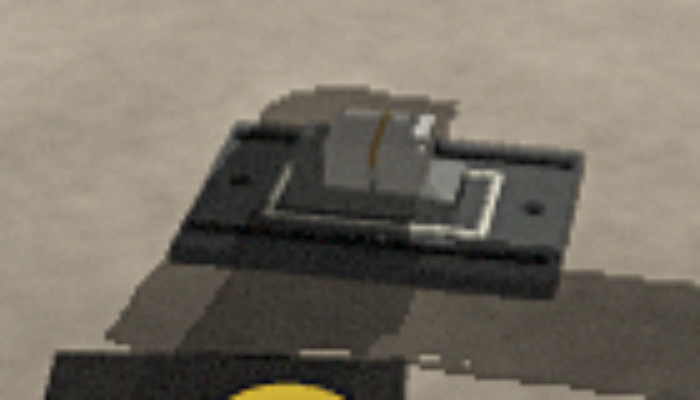

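```bash

python3 -m pendant '[{"claw":87.6,"linear":[0,0,0],"twist":-0.0716},{"claw":87.6,"linear":[0,0,0],"twist":-0.0716},{"claw":87.6,"linear":[0,-36.4,-4.6],"twist":0},{"claw":87.6,"linear":[0,-36.4,-4.6],"twist":0},{"claw":87.6,"linear":[0,-36.4,-4.6],"twist":0},{"claw":87.6,"linear":[0,-36.4,-4.6],"twist":0},{"claw":87.6,"linear":[0,-36.4,-4.6],"twist":0},{"claw":87.6,"linear":[0,-36.4,-4.6],"twist":0},{"claw":87.6,"linear":[0,-36.4,-4.6],"twist":0},{"claw":87.6,"linear":[0,-36.4,-4.6],"twist":0}]'
python3 -m pendant '[{"claw":87.6,"linear":[0,-36.4,-4.6],"twist":0},{"claw":87.6,"linear":[0,-36.4,-4.6],"twist":0},{"claw":87.6,"linear":[0,-36.4,-4.6],"twist":0},{"claw":87.6,"linear":[0,-36.4,-4.6],"twist":0},{"claw":87.6,"linear":[0,-36.4,-4.6],"twist":0},{"claw":87.6,"linear":[0,-36.4,-4.6],"twist":0},{"claw":87.6,"linear":[0,-36.4,-4.6],"twist":0},{"claw":87.6,"linear":[0,-36.4,-4.6],"twist":0},{"claw":87.6,"linear":[0,-36.4,-4.6],"twist":0},{"claw":87.6,"linear":[0,-36.4,-4.6],"twist":0}]'
python3 -m pendant '[{"claw":87.6,"linear":[0,0,0],"twist":0},{"claw":87.6,"linear":[0,0,0],"twist":0},{"claw":87.6,"linear":[0,0,0],"twist":0},{"claw":87.6,"linear":[0,0,0],"twist":0},{"claw":87.6,"linear":[0,0,0],"twist":0},{"claw":87.6,"linear":[0,0,0],"twist":0},{"claw":87.6,"linear":[0,0,0],"twist":0},{"claw":87.6,"linear":[0,0,0],"twist":0},{"claw":87.6,"linear":[0,0,0],"twist":0},{"claw":87.6,"linear":[0,0,0],"twist":0}]'
python3 - <<'E'
from fit import *
im,D=snap("top","top7.png"); W=cloud("top",D); m,V=masks(im)
q=near(W,(.507,-.324),.065)&(W[...,2]>.025)&(W[...,2]<.08); print(q.sum(),cv2.minAreaRect(W[q][:,:2].astype(np.float32)),np.median(W[q],0))
for c,p in {"green":(.542,.066),"red":(.543,-.0185),"yellow":(.545,-.103)}.items(): print(disc("top",im,D,c,p))
im,D=snap("side","side7.png")
for c,p in(("yellow",(.59,.33)),("green",(.5,.337)),("red",(.41,.342))): print(c,body("side",im,D,c,p))
E
```

```text
clock: 38.22
tool_pos: [0.5433, -0.0308, 0.2195]
orientation: [14.5, 89.9, -165.5]
force: [1.4, 0.4, -0.3]
opening: 0.0878
clock: 39.05
tool_pos: [0.5891, 0.3331, 0.219]
orientation: [43.1, 89.9, -136.8]
force: [0.3, -0.5, 0.1]
opening: 0.088
clock: 39.88
tool_pos: [0.5897, 0.3314, 0.2209]
orientation: [-131.0, 90.0, 49.0]
force: [-0.2, 0.2, -0.1]
opening: 0.0877
919 ((0.5107295513153076, -0.32153984904289246), (0.04640783742070198, 0.08901792019605637), 80.70820617675781) [ 0.50866807 -0.31880496  0.05080109]
(array([0.54379909, 0.06488067]), 774)
(array([ 0.5456646 , -0.01945845]), 782)
(array([ 0.54639171, -0.10380525]), 792)
yellow [0.58935559 0.33163424]
green [0.5008724  0.33853517]
red [0.41209069 0.3428469 ]
```

View pics/top7.png

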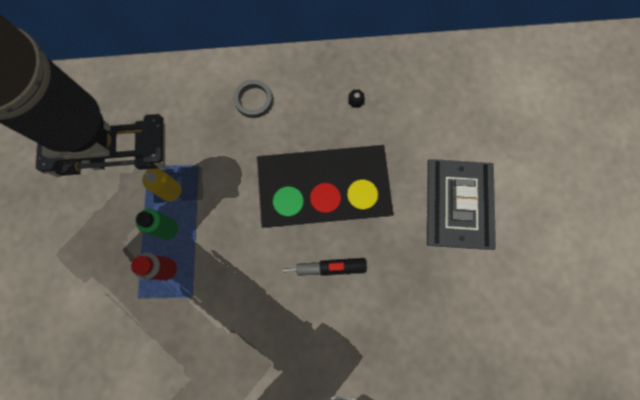

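```bash

python3 -m pendant '[{"claw":87.6,"linear":[20,0,0],"twist":0},{"claw":87.6,"linear":[20,0,0],"twist":0},{"claw":87.6,"linear":[20,0,0],"twist":0},{"claw":87.6,"linear":[20,0,0],"twist":0},{"claw":87.6,"linear":[20,0,0],"twist":0},{"claw":87.6,"linear":[20,0,0],"twist":0},{"claw":87.6,"linear":[20,0,0],"twist":0},{"claw":87.6,"linear":[18,0,0],"twist":0},{"claw":87.6,"linear":[0,0,0],"twist":0},{"claw":87.6,"linear":[0,0,0],"twist":0}]'
python3 -m pendant '[{"claw":40,"linear":[0,0,0],"twist":0},{"claw":40,"linear":[0,0,0],"twist":0},{"claw":40,"linear":[0,0,0],"twist":0},{"claw":40,"linear":[0,0,0],"twist":0},{"claw":40,"linear":[0,0,0],"twist":0},{"claw":40,"linear":[0,0,0],"twist":0},{"claw":40,"linear":[0,0,0],"twist":0},{"claw":40,"linear":[0,0,0],"twist":0},{"claw":40,"linear":[0,0,0],"twist":0},{"claw":40,"linear":[0,0,0],"twist":0}]'
python3 -m pendant '[{"claw":40,"linear":[-20,0,0],"twist":0},{"claw":40,"linear":[-20,0,0],"twist":0},{"claw":40,"linear":[-20,0,0],"twist":0},{"claw":40,"linear":[-20,0,0],"twist":0},{"claw":40,"linear":[-20,0,0],"twist":0},{"claw":40,"linear":[0,29,2.9],"twist":0},{"claw":40,"linear":[0,29,2.9],"twist":0},{"claw":40,"linear":[0,29,2.9],"twist":0},{"claw":40,"linear":[0,29,2.9],"twist":0},{"claw":40,"linear":[0,29,2.9],"twist":0}]'
python3 -m pendant '[{"claw":40,"linear":[0,29,2.9],"twist":0},{"claw":40,"linear":[0,29,2.9],"twist":0},{"claw":40,"linear":[0,29,2.9],"twist":0},{"claw":40,"linear":[0,29,2.9],"twist":0},{"claw":40,"linear":[0,29,2.9],"twist":0},{"claw":40,"linear":[0,29,2.9],"twist":0},{"claw":40,"linear":[0,29,2.9],"twist":0},{"claw":40,"linear":[0,29,2.9],"twist":0},{"claw":40,"linear":[0,29,2.9],"twist":0},{"claw":40,"linear":[0,29,2.9],"twist":0}]'
python3 -m pendant '[{"claw":40,"linear":[0,0,0],"twist":0},{"claw":40,"linear":[20,0,0],"twist":0},{"claw":40,"linear":[20,0,0],"twist":0},{"claw":40,"linear":[20,0,0],"twist":0},{"claw":40,"linear":[15,0,0],"twist":0},{"claw":40,"linear":[10,0,0],"twist":0},{"claw":40,"linear":[6,0,0],"twist":0},{"claw":40,"linear":[3,0,0],"twist":0},{"claw":40,"linear":[0,0,0],"twist":0},{"claw":40,"linear":[0,0,0],"twist":0}]'
```

```text
clock: 40.82
tool_pos: [0.5893, 0.3311, 0.0619]
orientation: [48.6, 89.9, -131.3]
force: [-0.5, 0.0, 1.7]
opening: 0.0876
clock: 41.65
tool_pos: [0.5898, 0.3316, 0.063]
orientation: [-167.4, 90.0, 12.6]
force: [0.0, -0.9, 3.3]
opening: 0.0497
clock: 42.48
tool_pos: [0.5742, 0.1852, 0.1616]
orientation: [13.2, 89.9, -166.7]
force: [0.1, -0.8, -3.0]
opening: 0.0497
clock: 43.32
tool_pos: [0.5455, -0.1046, 0.1619]
orientation: [-17.1, 89.9, 163.0]
force: [0.7, 0.5, -2.8]
opening: 0.0491
clock: 44.15
tool_pos: [0.547, -0.1034, 0.0692]
orientation: [178.4, 90.0, -1.6]
force: [0.7, 0.1, -3.8]
opening: 0.0494
```

```bash

python3 -m pendant '[{"claw":40,"linear":[1.5,0,0],"twist":0},{"claw":40,"linear":[0,0,0],"twist":0},{"claw":40,"linear":[0,0,0],"twist":0},{"claw":87.6,"linear":[0,0,0],"twist":0},{"claw":87.6,"linear":[0,0,0],"twist":0},{"claw":87.6,"linear":[0,0,0],"twist":0},{"claw":87.6,"linear":[0,0,0],"twist":0},{"claw":87.6,"linear":[0,0,0],"twist":0},{"claw":87.6,"linear":[0,0,0],"twist":0},{"claw":87.6,"linear":[0,0,0],"twist":0}]'
python3 -m pendant '[{"claw":87.6,"linear":[-20,0,0],"twist":0},{"claw":87.6,"linear":[-27,0,0],"twist":0},{"claw":87.6,"linear":[-27,0,0],"twist":0},{"claw":87.6,"linear":[-27,0,0],"twist":0},{"claw":87.6,"linear":[-27,0,0],"twist":0},{"claw":87.6,"linear":[-27,0,0],"twist":0},{"claw":87.6,"linear":[0,0,0],"twist":0},{"claw":87.6,"linear":[0,-34.3,10.4],"twist":0},{"claw":87.6,"linear":[0,-34.3,10.4],"twist":0},{"claw":87.6,"linear":[0,-34.3,10.4],"twist":0}]'
python3 -m pendant '[{"claw":87.6,"linear":[0,-34.3,10.4],"twist":0},{"claw":87.6,"linear":[0,-34.3,10.4],"twist":0},{"claw":87.6,"linear":[0,-34.3,10.4],"twist":0},{"claw":87.6,"linear":[0,-34.3,10.4],"twist":0},{"claw":87.6,"linear":[0,-34.3,10.4],"twist":0},{"claw":87.6,"linear":[0,-34.3,10.4],"twist":0},{"claw":87.6,"linear":[0,-34.3,10.4],"twist":0},{"claw":87.6,"linear":[0,-34.3,10.4],"twist":0},{"claw":87.6,"linear":[0,-34.3,10.4],"twist":0},{"claw":87.6,"linear":[0,-34.3,10.4],"twist":0}]'
python3 -m pendant '[{"claw":87.6,"linear":[0,0,0],"twist":0},{"claw":87.6,"linear":[0,0,0],"twist":0},{"claw":87.6,"linear":[0,0,0],"twist":0},{"claw":87.6,"linear":[0,0,0],"twist":0},{"claw":87.6,"linear":[0,0,0],"twist":0},{"claw":87.6,"linear":[0,0,0],"twist":0},{"claw":87.6,"linear":[0,0,0],"twist":0},{"claw":87.6,"linear":[0,0,0],"twist":0},{"claw":87.6,"linear":[0,0,0],"twist":0},{"claw":87.6,"linear":[0,0,0],"twist":0}]'
python3 - <<'E'
from fit import *
report(8,{"yellow":(.546,-.104)},{"green":(.542,.066),"red":(.545,-.0185)})
print(body("side",*snap("side","side8b.png"),"red",(.411,.342)))
E
```

```text
clock: 44.98
tool_pos: [0.5466, -0.1035, 0.0672]
orientation: [175.7, 90.0, -4.3]
force: [-0.4, -0.4, 0.9]
opening: 0.0862
clock: 45.82
tool_pos: [0.5146, -0.0, 0.222]
orientation: [-122.5, 90.0, 57.4]
force: [0.9, 0.5, -0.6]
opening: 0.0876
clock: 46.65
tool_pos: [0.41, 0.3439, 0.2222]
orientation: [-118.1, 90.0, 62.0]
force: [0.5, -0.7, 0.2]
opening: 0.0878
clock: 47.48
tool_pos: [0.411, 0.3422, 0.2222]
orientation: [-126.4, 90.0, 53.6]
force: [-0.6, 0.4, 0.5]
opening: 0.0877
side body yellow [ 0.54549696 -0.10299378]
side disc green (array([0.54265663, 0.06535683]), 636)
side disc red (array([ 0.54391205, -0.01981848]), 520)
top body yellow [ 0.54695574 -0.10174028]
top disc green (array([0.54378249, 0.06486646]), 772)
top disc red (array([ 0.54575455, -0.01873568]), 782)
[0.41211488 0.34279334]
```

View pics/side8.png

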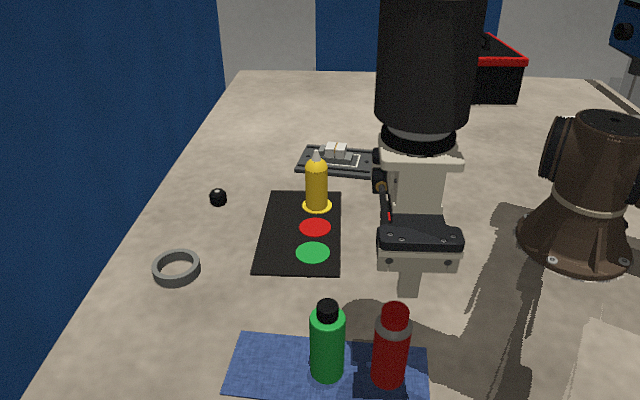

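```bash

python3 -m pendant '[{"claw":87.6,"linear":[20,0,0],"twist":0},{"claw":87.6,"linear":[20,0,0],"twist":0},{"claw":87.6,"linear":[20,0,0],"twist":0},{"claw":87.6,"linear":[20,0,0],"twist":0},{"claw":87.6,"linear":[20,0,0],"twist":0},{"claw":87.6,"linear":[20,0,0],"twist":0},{"claw":87.6,"linear":[20,0,0],"twist":0},{"claw":87.6,"linear":[19.5,0,0],"twist":0},{"claw":87.6,"linear":[0,0,0],"twist":0},{"claw":87.6,"linear":[0,0,0],"twist":0}]'
python3 -m pendant '[{"claw":40,"linear":[0,0,0],"twist":0},{"claw":40,"linear":[0,0,0],"twist":0},{"claw":40,"linear":[0,0,0],"twist":0},{"claw":40,"linear":[0,0,0],"twist":0},{"claw":40,"linear":[0,0,0],"twist":0},{"claw":40,"linear":[0,0,0],"twist":0},{"claw":40,"linear":[0,0,0],"twist":0},{"claw":40,"linear":[0,0,0],"twist":0},{"claw":40,"linear":[0,0,0],"twist":0},{"claw":40,"linear":[0,0,0],"twist":0}]'
python3 -m pendant '[{"claw":40,"linear":[-20,0,0],"twist":0},{"claw":40,"linear":[-20,0,0],"twist":0},{"claw":40,"linear":[-20,0,0],"twist":0},{"claw":40,"linear":[-20,0,0],"twist":0},{"claw":40,"linear":[-20,0,0],"twist":0},{"claw":40,"linear":[0,27.8,-10.3],"twist":0},{"claw":40,"linear":[0,27.8,-10.3],"twist":0},{"claw":40,"linear":[0,27.8,-10.3],"twist":0},{"claw":40,"linear":[0,27.8,-10.3],"twist":0},{"claw":40,"linear":[0,27.8,-10.3],"twist":0}]'
python3 -m pendant '[{"claw":40,"linear":[0,27.8,-10.3],"twist":0},{"claw":40,"linear":[0,27.8,-10.3],"twist":0},{"claw":40,"linear":[0,27.8,-10.3],"twist":0},{"claw":40,"linear":[0,27.8,-10.3],"twist":0},{"claw":40,"linear":[0,27.8,-10.3],"twist":0},{"claw":40,"linear":[0,27.8,-10.3],"twist":0},{"claw":40,"linear":[0,27.8,-10.3],"twist":0},{"claw":40,"linear":[0,27.8,-10.3],"twist":0},{"claw":40,"linear":[0,0,0],"twist":0},{"claw":40,"linear":[0,0,0],"twist":0}]'
python3 -m pendant '[{"claw":40,"linear":[0,0,0],"twist":0.1208},{"claw":40,"linear":[0,0,0],"twist":0.1208},{"claw":40,"linear":[0,0,0],"twist":0.1208},{"claw":40,"linear":[0,0,0],"twist":0.1208},{"claw":40,"linear":[0,0,0],"twist":0.1208},{"claw":40,"linear":[0,0,0],"twist":0.1208},{"claw":40,"linear":[0,0,0],"twist":0.1208},{"claw":40,"linear":[0,0,0],"twist":0.1208},{"claw":40,"linear":[0,0,0],"twist":0.1208},{"claw":40,"linear":[0,0,0],"twist":0.1208}]'
python3 -m pendant '[{"claw":40,"linear":[0,0,0],"twist":0.1208},{"claw":40,"linear":[0,0,0],"twist":0.1208},{"claw":40,"linear":[0,0,0],"twist":0.1208},{"claw":40,"linear":[20,0,0],"twist":0},{"claw":40,"linear":[20,0,0],"twist":0},{"claw":40,"linear":[20,0,0],"twist":0},{"claw":40,"linear":[15,0,0],"twist":0},{"claw":40,"linear":[10,0,0],"twist":0},{"claw":40,"linear":[6,0,0],"twist":0},{"claw":40,"linear":[0,0,0],"twist":0}]'
```

```text
clock: 48.47
tool_pos: [0.4107, 0.3418, 0.0621]
orientation: [64.5, 89.9, -115.5]
force: [-0.4, 0.1, -0.5]
opening: 0.0875
clock: 49.3
tool_pos: [0.411, 0.3424, 0.0629]
orientation: [-146.5, 90.0, 33.6]
force: [-0.8, -0.7, 4.8]
opening: 0.05
clock: 50.13
tool_pos: [0.4622, 0.2019, 0.162]
orientation: [16.5, 89.9, -163.5]
force: [1.1, 1.0, -3.5]
opening: 0.0499
clock: 50.97
tool_pos: [0.5447, -0.0204, 0.1615]
orientation: [4.7, 89.9, -175.5]
force: [-0.8, 0.7, -1.9]
opening: 0.05
clock: 51.8
tool_pos: [0.5445, -0.0179, 0.1622]
orientation: [54.8, 89.9, 165.4]
force: [0.1, 0.0, -2.1]
opening: 0.0501
clock: 52.63
tool_pos: [0.5443, -0.0186, 0.0705]
orientation: [102.7, 89.9, -167.2]
force: [-0.2, 0.6, -2.4]
opening: 0.0494
```

```bash

python3 -m pendant '[{"claw":40,"linear":[3,0,0],"twist":0},{"claw":40,"linear":[1.5,0,0],"twist":0},{"claw":40,"linear":[0,0,0],"twist":0},{"claw":87.6,"linear":[0,0,0],"twist":0},{"claw":87.6,"linear":[0,0,0],"twist":0},{"claw":87.6,"linear":[0,0,0],"twist":0},{"claw":87.6,"linear":[0,0,0],"twist":0},{"claw":87.6,"linear":[0,0,0],"twist":0},{"claw":87.6,"linear":[0,0,0],"twist":0},{"claw":87.6,"linear":[0,0,0],"twist":0}]'
python3 -m pendant '[{"claw":87.6,"linear":[-20,0,0],"twist":0},{"claw":87.6,"linear":[-27,0,0],"twist":0},{"claw":87.6,"linear":[-27,0,0],"twist":0},{"claw":87.6,"linear":[-27,0,0],"twist":0},{"claw":87.6,"linear":[-27,0,0],"twist":0},{"claw":87.6,"linear":[-27,0,0],"twist":0},{"claw":87.6,"linear":[0,0,0],"twist":0},{"claw":87.6,"linear":[0,4.4,35.6],"twist":0},{"claw":87.6,"linear":[0,4.4,35.6],"twist":0},{"claw":87.6,"linear":[0,4.4,35.6],"twist":0}]'
python3 -m pendant '[{"claw":87.6,"linear":[0,4.4,35.6],"twist":0},{"claw":87.6,"linear":[0,4.4,35.6],"twist":0},{"claw":87.6,"linear":[0,4.4,35.6],"twist":0},{"claw":87.6,"linear":[0,4.4,35.6],"twist":0},{"claw":87.6,"linear":[0,4.4,35.6],"twist":0},{"claw":87.6,"linear":[0,4.4,35.6],"twist":0},{"claw":87.6,"linear":[0,4.4,35.6],"twist":0},{"claw":87.6,"linear":[0,0,0],"twist":-0.1208},{"claw":87.6,"linear":[0,0,0],"twist":-0.1208},{"claw":87.6,"linear":[0,0,0],"twist":-0.1208}]'
python3 -m pendant '[{"claw":87.6,"linear":[0,0,0],"twist":-0.1208},{"claw":87.6,"linear":[0,0,0],"twist":-0.1208},{"claw":87.6,"linear":[0,0,0],"twist":-0.1208},{"claw":87.6,"linear":[0,0,0],"twist":-0.1208},{"claw":87.6,"linear":[0,0,0],"twist":-0.1208},{"claw":87.6,"linear":[0,0,0],"twist":-0.1208},{"claw":87.6,"linear":[0,0,0],"twist":-0.1208},{"claw":87.6,"linear":[0,0,0],"twist":-0.1208},{"claw":87.6,"linear":[0,0,0],"twist":-0.1208},{"claw":87.6,"linear":[0,0,0],"twist":-0.1208}]'
python3 - <<'E'
from fit import *
print(get_obs()["tool_pos"])
report(9,{"yellow":(.546,-.104),"red":(.545,-.019),"green":(.5,.337)},{"green":(.542,.066)})
E
```

```text
clock: 53.47
tool_pos: [0.5452, -0.019, 0.0672]
orientation: [-89.7, 90.0, 0.4]
force: [-0.4, -0.3, 0.4]
opening: 0.0866
clock: 54.3
tool_pos: [0.5315, 0.0885, 0.2223]
orientation: [-52.8, 90.0, 37.1]
force: [1.3, 0.3, -0.8]
opening: 0.0877
clock: 55.13
tool_pos: [0.5002, 0.3378, 0.2215]
orientation: [117.6, 89.9, -131.2]
force: [0.1, -0.7, 0.2]
opening: 0.0875
clock: 55.97
tool_pos: [0.5006, 0.3369, 0.2218]
orientation: [44.4, 90.0, -135.3]
force: [0.6, 0.6, 0.1]
opening: 0.0876
[0.50060579 0.33689739 0.22181036]
side body yellow None
side body red None
side body green [0.50085653 0.33854416]Traceback (most recent call last):
  File "<stdin>", line 3, in <module>
  File "fit.py", line 23, in report
    for c in (ds or {}): print(n,"disc",c,disc(n,im,D,c,ds[c]))
                                          ~~~~^^^^^^^^^^^^^^^^
  File "fit.py", line 16, in disc
    pts=planar(n,q,.008).astype(np.float32); h=cv2.convexHull(pts)[:,0]
                                               ~~~~~~~~~~~~~~^^^^^
cv2.error: OpenCV(4.12.0) /io/opencv/modules/imgproc/src/convhull.cpp:143: error: (-215:Assertion failed) total >= 0 && (depth == CV_32F || depth == CV_32S) in function 'convexHull'
```

```bash

python3 -m pendant '[{"claw":87.6,"linear":[20,0,0],"twist":0},{"claw":87.6,"linear":[20,0,0],"twist":0},{"claw":87.6,"linear":[20,0,0],"twist":0},{"claw":87.6,"linear":[20,0,0],"twist":0},{"claw":87.6,"linear":[20,0,0],"twist":0},{"claw":87.6,"linear":[20,0,0],"twist":0},{"claw":87.6,"linear":[20,0,0],"twist":0},{"claw":87.6,"linear":[19,0,0],"twist":0},{"claw":87.6,"linear":[0,0,0],"twist":0},{"claw":87.6,"linear":[0,0,0],"twist":0}]'
python3 -m pendant '[{"claw":40,"linear":[0,0,0],"twist":0},{"claw":40,"linear":[0,0,0],"twist":0},{"claw":40,"linear":[0,0,0],"twist":0},{"claw":40,"linear":[0,0,0],"twist":0},{"claw":40,"linear":[0,0,0],"twist":0},{"claw":40,"linear":[0,0,0],"twist":0},{"claw":40,"linear":[0,0,0],"twist":0},{"claw":40,"linear":[0,0,0],"twist":0},{"claw":40,"linear":[0,0,0],"twist":0},{"claw":40,"linear":[0,0,0],"twist":0}]'
python3 -m pendant '[{"claw":40,"linear":[-20,0,0],"twist":0},{"claw":40,"linear":[-20,0,0],"twist":0},{"claw":40,"linear":[-20,0,0],"twist":0},{"claw":40,"linear":[-20,0,0],"twist":0},{"claw":40,"linear":[-20,0,0],"twist":0},{"claw":40,"linear":[0,27.2,-4.25],"twist":0},{"claw":40,"linear":[0,27.2,-4.25],"twist":0},{"claw":40,"linear":[0,27.2,-4.25],"twist":0},{"claw":40,"linear":[0,27.2,-4.25],"twist":0},{"claw":40,"linear":[0,27.2,-4.25],"twist":0}]'
python3 -m pendant '[{"claw":40,"linear":[0,27.2,-4.25],"twist":0},{"claw":40,"linear":[0,27.2,-4.25],"twist":0},{"claw":40,"linear":[0,27.2,-4.25],"twist":0},{"claw":40,"linear":[0,27.2,-4.25],"twist":0},{"claw":40,"linear":[0,27.2,-4.25],"twist":0},{"claw":40,"linear":[0,0,0],"twist":0.1208},{"claw":40,"linear":[0,0,0],"twist":0.1208},{"claw":40,"linear":[0,0,0],"twist":0.1208},{"claw":40,"linear":[0,0,0],"twist":0.1208},{"claw":40,"linear":[0,0,0],"twist":0.1208}]'
python3 -m pendant '[{"claw":40,"linear":[0,0,0],"twist":0.1208},{"claw":40,"linear":[0,0,0],"twist":0.1208},{"claw":40,"linear":[0,0,0],"twist":0.1208},{"claw":40,"linear":[0,0,0],"twist":0.1208},{"claw":40,"linear":[0,0,0],"twist":0.1208},{"claw":40,"linear":[0,0,0],"twist":0.1208},{"claw":40,"linear":[0,0,0],"twist":0.1208},{"claw":40,"linear":[0,0,0],"twist":0.1208},{"claw":40,"linear":[0,0,0],"twist":0},{"claw":40,"linear":[0,0,0],"twist":0}]'
python3 -m pendant '[{"claw":40,"linear":[20,0,0],"twist":0},{"claw":40,"linear":[20,0,0],"twist":0},{"claw":40,"linear":[20,0,0],"twist":0},{"claw":40,"linear":[15,0,0],"twist":0},{"claw":40,"linear":[10,0,0],"twist":0},{"claw":40,"linear":[6,0,0],"twist":0},{"claw":40,"linear":[3,0,0],"twist":0},{"claw":40,"linear":[0,0,0],"twist":0},{"claw":40,"linear":[0,0,0],"twist":0},{"claw":40,"linear":[0,0,0],"twist":0}]'
```

```text
clock: 56.85
tool_pos: [0.5003, 0.3364, 0.0624]
orientation: [55.5, 89.9, -124.5]
force: [0.3, 0.1, 0.8]
opening: 0.0872
clock: 57.68
tool_pos: [0.5009, 0.3372, 0.0635]
orientation: [-143.1, 90.0, 37.0]
force: [-0.2, 0.8, 4.3]
opening: 0.0493
clock: 58.52
tool_pos: [0.5213, 0.1994, 0.1623]
orientation: [22.7, 89.9, -157.3]
force: [-0.2, -0.4, -3.6]
opening: 0.0498
clock: 59.35
tool_pos: [0.5426, 0.0646, 0.1622]
orientation: [44.3, 89.9, -170.6]
force: [-0.0, -0.0, -3.6]
opening: 0.0493
clock: 60.18
tool_pos: [0.5429, 0.0648, 0.1625]
orientation: [102.5, 89.9, -167.3]
force: [-0.2, -0.5, -3.4]
opening: 0.0496
clock: 61.02
tool_pos: [0.544, 0.0653, 0.07]
orientation: [-69.1, 89.9, 21.0]
force: [-0.9, 0.2, -3.1]
opening: 0.0494
```

Release, lift, retreat over the mat, and inspect.

```bash

python3 -m pendant '[{"claw":40,"linear":[1.8,0,0],"twist":0},{"claw":40,"linear":[0,0,0],"twist":0},{"claw":40,"linear":[0,0,0],"twist":0},{"claw":87.6,"linear":[0,0,0],"twist":0},{"claw":87.6,"linear":[0,0,0],"twist":0},{"claw":87.6,"linear":[0,0,0],"twist":0},{"claw":87.6,"linear":[0,0,0],"twist":0},{"claw":87.6,"linear":[0,0,0],"twist":0},{"claw":87.6,"linear":[0,0,0],"twist":0},{"claw":87.6,"linear":[0,0,0],"twist":0}]'
python3 -m pendant '[{"claw":87.6,"linear":[-20,0,0],"twist":0},{"claw":87.6,"linear":[-27,0,0],"twist":0},{"claw":87.6,"linear":[-27,0,0],"twist":0},{"claw":87.6,"linear":[-27,0,0],"twist":0},{"claw":87.6,"linear":[-27,0,0],"twist":0},{"claw":87.6,"linear":[-27,0,0],"twist":0},{"claw":87.6,"linear":[0,0,0],"twist":0},{"claw":87.6,"linear":[0,10,30],"twist":0},{"claw":87.6,"linear":[0,10,30],"twist":0},{"claw":87.6,"linear":[0,10,30],"twist":0}]'
python3 -m pendant '[{"claw":87.6,"linear":[0,10,30],"twist":0},{"claw":87.6,"linear":[0,10,30],"twist":0},{"claw":87.6,"linear":[0,10,30],"twist":0},{"claw":87.6,"linear":[0,10,30],"twist":0},{"claw":87.6,"linear":[0,10,30],"twist":0},{"claw":87.6,"linear":[0,10,30],"twist":0},{"claw":87.6,"linear":[0,0,0],"twist":0},{"claw":87.6,"linear":[0,0,0],"twist":0},{"claw":87.6,"linear":[0,0,0],"twist":0},{"claw":87.6,"linear":[0,0,0],"twist":0}]'
python3 - <<'E'
from fit import *
report(10,{"yellow":(.546,-.104),"red":(.545,-.019),"green":(.543,.065)})
im,D=snap("top","top11.png"); W=cloud("top",D)
q=near(W,(.507,-.324),.065)&(W[...,2]>.025)&(W[...,2]<.08); print(q.sum(),cv2.minAreaRect(W[q][:,:2].astype(np.float32)))
c=cv2.imread("pics/top11.png")[130:290,240:520]; cv2.imwrite("pics/c11.png",cv2.resize(c,None,fx=2.8,fy=2.8))
E
```

```text
clock: 61.85
tool_pos: [0.5435, 0.065, 0.0674]
orientation: [-77.6, 90.0, 12.4]
force: [0.9, 0.8, -0.5]
opening: 0.0865
clock: 62.68
tool_pos: [0.5129, 0.1555, 0.2224]
orientation: [-41.1, 90.0, 48.9]
force: [0.6, -0.5, 0.6]
opening: 0.0877
clock: 63.52
tool_pos: [0.4532, 0.3341, 0.2222]
orientation: [147.8, 90.0, -122.2]
force: [0.5, -0.4, -0.1]
opening: 0.0875
side body yellow None
side body red None
side body green [0.5433097 0.0651569]
top body yellow [ 0.54698458 -0.10174051]
top body red [ 0.54605948 -0.0181537 ]
top body green [0.54435276 0.0666743 ]
912 ((0.5106751322746277, -0.3221321105957031), (0.046010714024305344, 0.08901404589414597), 81.49527740478516)
```

View pics/c11.png

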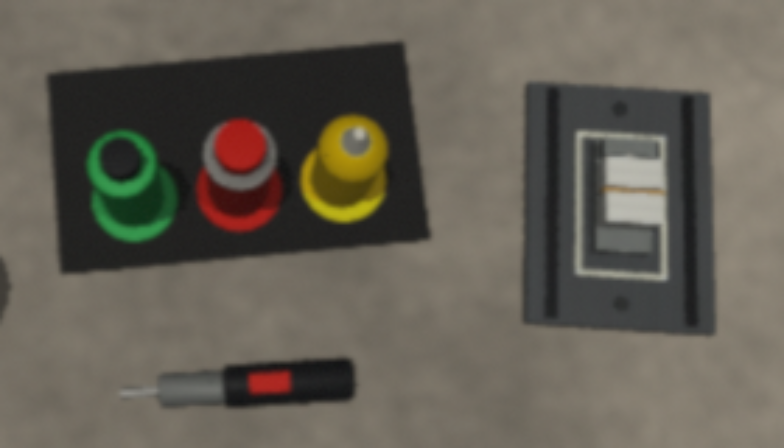

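All checks agree: each container stands on its own disc, the vice is in the frame, and the screwdriver hasn't moved.

```bash
python3 -c "
from plant import *
print(close_job(), get_obs()['clock'])"
```

```text
the job is handed in; nothing more can be done
the job is handed in; nothing more can be done
```

I finished the task and handed the job in at about 64 s of the 147 s. All three containers went to the blue mat. The vice then went into the frame on the plate, and the containers went back to the discs of their own colour.

**Last checks before handing in:**
- **Containers:** all three stand upright and released. In the top camera they measured about 1–3 mm from the centres of their discs (limit 13 mm). The side camera agreed for green. Yellow and red were hidden from it by the arm.
- **Vice:** it lies flat in the frame. Its measured centre is about 4 mm from the frame's centre (limit 13 mm), and its length is within about 1° of the frame's.
- **Screwdriver:** it shows no movement in the pictures, though I did not measure it.
- **Arm:** it is clear of everything, above the mat.

The two cameras disagreed with each other by about 1–2 mm. No check failed.

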